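# Scoop tumbling media into the bowl

### The job

Pull the scoop out from under the shelf by its pan and set it down clear on the bench, then take it by the handle and scoop at least three of the white ceramic balls out of the sloping tray and tip them into the bowl, never touching the balls with the fingers. Spill none, leave the bystanders alone, and finish by laying the scoop level on the steel rest block.

Things in the scene. Friction and masses are not known exactly. Their poses are not given: they have to be found in the camera images.
- scoop: Steel hand scoop, wooden handle, 195 mm long, 0.2 kg. Origin: centre of the pan's underside; x from nose to handle, z up. Pan floor 2 mm thick, x = -50 (open nose) to 45 mm, 64 mm wide outside, 60 inside; side walls 32 mm high for x = 0 to 45, 20 for -25 to 0, 10 for -46 to -25; back wall 34 mm. Balance point x = 5 mm. Starts on the bench, nose roughly to the robot, handle under the shelf
- scoop_grip (a point): Mid-handle, the grip for scooping: at x = 95, z = 49 mm of the scoop. The handle is a straight flat-sided bar 16 mm wide (y), 20 mm thick, rising from the back wall at 23 degrees to end at x = 144 mm, top 78 mm high
- scoop_lip (a point): Middle of the scoop's front lip, at its underside (scoop x = -50 mm). To pull the scoop out, take the pan across its 64 mm width at scoop x = 10 mm, about 22 mm high
- scoop_pan (a point): Middle of the inside of the scoop's pan, 14 mm above its underside (scoop x = 0)
- bowl_rim (a point): Centre of the bowl's mouth, 60 mm above its underside
- shelf: Fixed low grey steel shelf: top plate 120 (x) by 180 (y) mm, underside 92 mm and top 100 mm above the bench, a plate under each side edge, open at front (-x) and back, two small sockets fixed on its back half up to 138 mm high. Origin: centre of its foot on the bench; front edge at x = -60 mm. The scoop's pan stands out of its front
- tray: Fixed shallow grey sheet-metal tray holding the balls. Origin on the bench under its middle, x to its high end. Floor 170 mm long, slopes 8 degrees (0.14 rad) down to -x, 22 mm above the bench at the middle; 76 mm wide between side walls standing 25 mm over it. High end open; low end (roughly towards the robot) closed by a wall 29 mm high leaning outward 11 degrees
- tray_low (a point): Middle of the tray floor's low edge, on the floor's surface (10 mm above the bench), at the foot of the leaning end wall
- tray_high (a point): Middle of the tray floor's high, open edge, on the floor's surface (34 mm above the bench)
- bowl: Loose round brown bowl, 160 mm across the rim, 60 mm high, 0.5 kg. Origin: centre of its underside
- rest: Fixed plain steel block on the bench, the scoop's rest: 50 mm (x) by 90 mm (y), 40 mm high. Origin: centre of its underside
- socket_low: Bystander: loose steel socket standing on the bench, 60 mm diameter, 50 mm high. Origin: centre of its underside
- socket_tall: Bystander: loose dark steel socket standing on the bench, 56 mm diameter, 85 mm high. Origin: centre of its underside
- wrench: Bystander: loose wrench 200 mm long lying on the bench. Origin at its underside
- ball1_center (a point): Centre of ball 1 of 4: loose white ceramic tumbling-media ball, 28 mm diameter, 45 g, all alike; they gather at the low end of the tray
- ball2_center (a point): Centre of ball 2 of 4: loose white ceramic tumbling-media ball, 28 mm diameter, 45 g, all alike; they gather at the low end of the tray
- ball3_center (a point): Centre of ball 3 of 4: loose white ceramic tumbling-media ball, 28 mm diameter, 45 g, all alike; they gather at the low end of the tray
- ball4_center (a point): Centre of ball 4 of 4: loose white ceramic tumbling-media ball, 28 mm diameter, 45 g, all alike; they gather at the low end of the tray

How it is judged:
By the outcome, as a careful person would: the job done as asked, in the order asked, and still so for the second after the job is handed in, with the robot touching nothing.
It also fails if it takes over 67 s, if anything falls off the work surface, if the arm or the gripper's body presses on something with over 40 N, if the wrist force passes 120 N, or if a joint passes its speed limit or range.

### The arm

A 6-joint arm with a two-finger parallel gripper is mounted at the origin on the work surface. World frame = base frame: x ahead of the robot, y to its left, z up, the work surface at z = 0. Lengths are in m, angles in rad, forces in N, time in s.
With the tool pointing down it reaches from about 0.375 to 0.925 m from the base axis. Payload 5.7 kg.
Tool frame: the origin (TCP) lies at the centre of the arm's flange, where the gripper is bolted on; the fingertips stand 182 mm ahead of it and the grasp point (between the pads) lies 163 mm ahead of it; z points along the fingers, y is the direction in which the jaws open and shut (so a half turn about z gives the same grasp; the last joint's range is limited). The gripper opens to 88 mm and grips with 3 to 60 N. Pads are 20 mm wide; open, the fingers measure 115 mm over their backs; the gripper's body (75 mm by 178 mm) begins 61 mm behind the grasp point.
Start: joints at [-1.374, 0.359, 1.51, -0, 1.272, -0.115], TCP at [0.184, -0.571, 0.405] pointing down, gripper open.
Joint ranges: [-2.97, 2.97], [-1.01, 2.36], [0.21, 2.38], [-0.96, 4.11], [0.2, 2.71], [-2.98, 2.98]. Speed limits (rad/s): [2.39, 2.39, 3.14, 3.14, 3.14, 3.14].

### API

Orientations are given as a rotation vector (axis times angle).
In Python, from bench import manip gives the robot as it stands.
- The arm moves only by the shell command python3 -m handwheel 'ROWS' [FORCE]. ROWS is JSON, a list of rows, each a list of 7 numbers: the turn, a rotation vector about the tool's x, y, z in rad, then the shift along the tool's x, y, z in mm, then the gripper's target within -1 to 1 (fully open at 1, half-way at 0, shut at -1). In form: [[ax, ay, az, x, y, z, fingers], ...]. A call has 1 to 10 rows; each row shifts and turns the commanded pose from where the row before left it, along the tool's axes as they then stand; what a row does not reach is not made up. A row lasts 1/8 s, in which the tool goes at most 62.5 mm and 10.7 degrees, less where a joint would pass 70% of its speed; a pose out of reach is approached as far as the arm can. A call with a gripper value outside its range is refused whole. The fingers move at their own pace and stop on an object; FORCE is the grip in N (left out, the last holds). Time passes only in rows, so rows that do not move let the fingers close. It gives the time, the measured TCP pose, the force and the opening at its end, in the units of the state.
- manip.sense(): the state, without advancing time (a new reading comes with each control period).
- manip.read_camera(name): name is "scene" or "top"; returns a dict with "img" (420x560x3 uint8, red, green, blue), "mtx" (3x3 intrinsics, pixels), "distortion" ([k1, k2, p1, p2, k3] as OpenCV has them; the pictures are not rectified), "R" (3x3) and "t" (3): a world point X has camera coordinates R X + t. Camera axes: x right, y down, z forward; pixel columns grow to the right and rows downward; lengths in m; the calibration is good to about 2 mm. A picture is of the moment at which its call begins. There is no depth.
- manip.sign_off(): hands the job in, once; it reports no verdict.
Trained networks look in a picture, given as the dict that the camera call returned (one of the last four; its "shot" number tells which), for a name from the list of things; names that differ only in an ending like _2 or _b are one class to them, and where a whole thing is asked for, a point or a joint stands for the part that bears it (a point fixed in the world has none). Each returns a list of dicts, best first, with "score" (0 to 1); they miss things now and then, are a little off and sometimes report something else, mostly with a low value. They report only what shows in the picture. A call takes as long as a camera call.
- manip.masks_of(picture, target): "mask" (420x560 bool, what is visible of it) and "bbox" ([centre column, centre row, width, height] in pixels, round what is visible of it).
- manip.landmark_of(picture, target): "pixel" ([column, row] in pixels: a listed point, or the origin of a listed thing).
The state is a dict: "clock": time; "joint_positions": joint angles; "joint_velocities": joint speeds; "joint_torque": joint torques, N m; "tool_pos": TCP position; "tcp_rot": TCP orientation; "force": force on the tool from outside, world axes, zero at the start; "torque": the same for the moment, N m; "width": opening from 0.0 (shut) to 1.0 (fully open).
Only numpy, scipy, OpenCV 4.12 (cv2) and the standard library are available. Lean on these libraries where they do the work, as an engineer would, in place of code of your own. Each camera call takes 0.05 s, during which the arm holds its last target. There are 200 camera calls.

## Working session

There is one attempt and no reset: what is moved stays moved. The work goes in short steps, Python scripts to look and compute and a shell command to move; the robot and the scene stay as the last step left them, time stands still between calls to the robot, and variables do not carry over. Pictures are saved under pics/ and viewed, about 8 in all and at most 12, crops included, and the job is handed in when it is done.

```bash
ls; mkdir -p pics; cat > h.py <<'E'
from bench import manip
import numpy as np, cv2
from scipy.spatial.transform import Rotation as Ro
def ray(p,px):
    u=cv2.undistortPoints(np.array([[px]],float),np.array(p["mtx"]),np.array(p["distortion"]))[0,0]
    R=np.array(p["R"]);t=np.array(p["t"])
    return -R.T@t, R.T@np.array([u[0],u[1],1])
def onz(p,px,z):
    c,d=ray(p,px); return c+d*(z-c[2])/d[2]
def tri(p1,a,p2,b):
    A=np.zeros((3,3));v=np.zeros(3);L=[ray(p1,a),ray(p2,b)]
    for c,d in L:
        d=d/np.linalg.norm(d);P=np.eye(3)-np.outer(d,d);A+=P;v+=P@c
    x=np.linalg.solve(A,v);r=[np.linalg.norm(np.cross(x-c,d/np.linalg.norm(d))) for c,d in L]
    return x,max(r)
def proj(p,X):
    return cv2.projectPoints(np.array(X,float).reshape(-1,3),cv2.Rodrigues(np.array(p["R"]))[0],np.array(p["t"]),np.array(p["mtx"]),np.array(p["distortion"]))[0][:,0]
def save(p,n,crop=None,s=1):
    im=p["img"][:,:,::-1]
    if crop: im=im[crop[1]:crop[3],crop[0]:crop[2]]
    cv2.imwrite("pics/"+n,cv2.resize(im,None,fx=s,fy=s))
def both(names):
    a=manip.read_camera("scene");b=manip.read_camera("top")
    out={}
    for n in names:
        la=manip.landmark_of(a,n);lb=manip.landmark_of(b,n)
        sa=(la[0]["pixel"],la[0]["score"]) if la else None; sb=(lb[0]["pixel"],lb[0]["score"]) if lb else None
        x=tri(a,sa[0],b,sb[0]) if sa and sb else None
        print(n,"S",None if not sa else (np.round(sa[0]),round(sa[1],2)),"T",None if not sb else (np.round(sb[0]),round(sb[1],2)), None if x is None else (np.round(x[0],4),round(x[1],4)))
        out[n]=x
    return a,b,out
E
python3 - <<'E'
from h import *
a,b,o=both("scoop scoop_grip scoop_lip scoop_pan bowl bowl_rim shelf tray tray_low tray_high rest socket_low socket_tall wrench ball1_center".split())
for p in(a,b):
    print([ (np.round(l["pixel"]),round(l["score"],2)) for l in manip.landmark_of(p,"ball1_center")])
cv2.imwrite("pics/1.png",np.vstack([a["img"],b["img"]])[:,:,::-1][:, :] if 0 else a["img"][:,:,::-1]); save(b,"2.png")
print(manip.sense())
E
```

```text
pics
scoop S (array([264., 216.]), 0.91) T (array([295., 198.]), 0.55) (array([ 0.5928, -0.0163, -0.0049]), np.float64(0.0009))
scoop_grip S None T (array([302., 156.]), 0.73) None
scoop_lip S (array([282., 211.]), 0.94) T (array([287., 209.]), 0.58) (array([0.5561, 0.0031, 0.0111]), np.float64(0.0009))
scoop_pan S (array([263., 214.]), 0.59) T (array([295., 194.]), 0.93) (array([ 0.5983, -0.0154,  0.0076]), np.float64(0.0015))
bowl S (array([235., 122.]), 0.72) T (array([400., 235.]), 0.88) (array([ 0.5084, -0.3167,  0.0124]), np.float64(0.0064))
bowl_rim S (array([232., 109.]), 0.88) T (array([405., 229.]), 0.65) (array([ 0.515 , -0.316 ,  0.0627]), np.float64(0.0027))
shelf S (array([206., 240.]), 0.96) T (array([300., 147.]), 0.93) (array([ 0.7378, -0.0217,  0.0024]), np.float64(0.0006))
tray S (array([394., 318.]), 0.72) T (array([175., 220.]), 0.67) (array([ 0.5017,  0.3201, -0.0047]), np.float64(0.0068))
tray_low S (array([428., 294.]), 0.83) T (array([166., 252.]), 0.78) (array([0.4111, 0.3258, 0.0044]), np.float64(0.0011))
tray_high S (array([359., 330.]), 0.58) T (array([17
[... 791 characters left out ...]
rray([175., 244.]), 0.47)]
{'clock': 1.7, 'joint_positions': array([-1.37411266e+00,  3.58811526e-01,  1.51038048e+00, -6.04875692e-06,
        1.27249886e+00, -1.15096338e-01]), 'joint_velocities': array([ 0.00097066, -0.00066234, -0.00016658, -0.00171383,  0.00058922,
        0.00065417]), 'joint_torque': array([ 2.07988523e-03, -5.15327382e+01, -2.71118760e+01,  6.78240764e-02,
        2.45138363e-02, -1.17788181e-05]), 'tool_pos': array([ 0.18404527, -0.57107343,  0.40462335]), 'tcp_rot': array([-3.10339974e+00, -4.87749263e-01,  1.53652423e-05]), 'force': array([-0.63624719, -0.7981356 , -0.89200206]), 'torque': array([ 0.02569392, -0.01114049, -0.00370642]), 'width': 0.997115512118243}
```

View images.

View pics/1.png

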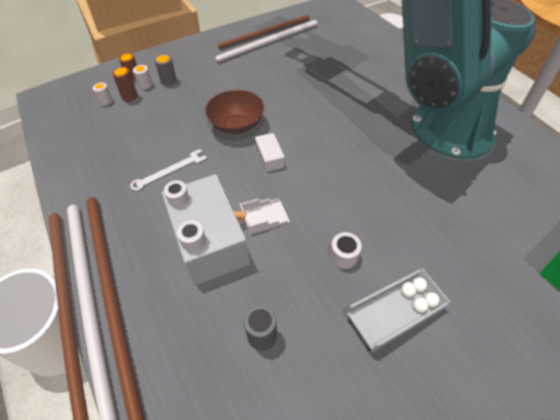

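View pics/2.png

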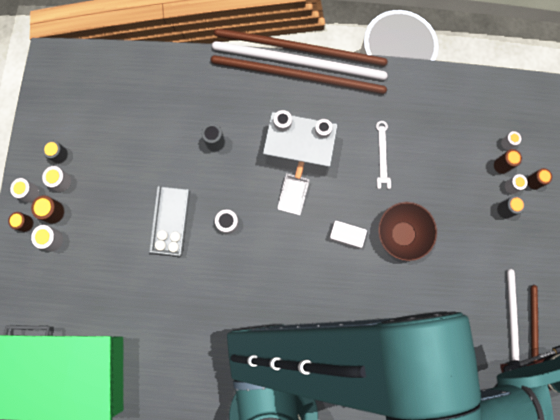

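```bash
cat >> h.py <<'E'
from scipy.optimize import least_squares
def box(x0,x1,y0,y1,z0,z1):
    return np.array([[x,y,z] for x in(x0,x1) for y in(y0,y1) for z in(z0,z1)],float)/1000
def barh(x0,x1):  # handle bar
    out=[]
    for x in (x0,x1):
        zc=49+(x-95)*np.tan(np.radians(23))
        for y in(-8,8):
            for s in(-1,1): out.append([x-s*10*np.sin(.401),y,zc+s*10*np.cos(.401)])
    return np.array(out)/1000
SC=[box(-50,45,-32,32,0,2)]+[box(*q,y,y+s*2,0,h) if s>0 else box(*q,y-2,y,0,h) for q,h in(((0,45),32),((-25,0),20),((-46,-25),10)) for y,s in((-32,1),(32,-1))]+[box(43,45,-32,32,0,34),barh(45,140)]
PT=dict(scoop=[0,0,0],scoop_grip=[.095,0,.049],scoop_lip=[-.05,0,0],scoop_pan=[0,0,.014],tray=[0,0,0],tray_low=[-.0842,0,.010],tray_high=[.0842,0,.034])
def T(q,X,z=0):
    c,s=np.cos(q[2]),np.sin(q[2]);X=np.atleast_2d(X)
    return X@np.array([[c,s,0],[-s,c,0],[0,0,1]])+[q[0],q[1],z]
def hull(p,q,parts,z=0):
    m=np.zeros((1680,2240),np.uint8)
    for P in parts: cv2.fillConvexPoly(m,cv2.convexHull(np.int32(np.round(proj(p,T(q,P,z))*4+1.5))),255)
    return cv2.resize(m,(560,420),interpolation=cv2.INTER_AREA)/255.
def lm(ps,names,q0):
    obs=[]
    for p in ps:
        for n in names:
            l=manip.landmark_of(p,n)
            if l and l[0]["score"]>.45: obs.append((p,n,np.array(l[0]["pixel"])))
    f=lambda q:np.concatenate([proj(p,T(q,PT[n]))[0]-u for p,n,u in obs])
    r=least_squares(f,q0,loss="soft_l1",x_scale=[.01,.01,.1]); print("lm",np.round(r.x,4),np.round(f(r.x),1)); return r.x
def mfit(ps,name,parts,q0,z=0,ex=None):
    ms=[manip.masks_of(p,name)[0]["mask"] for p in ps]
    from scipy.optimize import minimize
    def c(q):
        e=0
        for i,(p,m) in enumerate(zip(ps,ms)):
            h=hull(p,q,parts,z); 
            if ex is not None: w=1-ex(p); e+=np.sum(np.abs(h-m)*w)
            else: e+=np.sum(np.abs(h-m))
        return e
    S=np.array([q0]+[np.array(q0)+d for d in np.diag([.01,.01,.15])])
    r=minimize(c,q0,method="Nelder-Mead",options=dict(initial_simplex=S,xatol=1e-4,fatol=.1)); print("mask",name,np.round(r.x,4),round(r.fun,1),[int(m.sum()) for m in ms]); return r.x
def outline(p,im,q,parts,s,o,z=0,col=(0,0,255)):
    for P in parts:
        h=cv2.convexHull(np.int32((proj(p,T(q,P,z))-o)*s)); cv2.polylines(im,[h],True,col,1)
E
python3 - <<'E'
from h import *
a=manip.read_camera("scene");b=manip.read_camera("top")
q=lm((a,b),["scoop","scoop_grip","scoop_lip","scoop_pan"],[.595,-.015,-.3])
sh=mfit((a,b),"shelf",[box(-60,60,-90,90,0,100)],[.738,-.022,-.1])
ex=lambda p:hull(p,sh,[box(-60,60,-90,90,0,100)])
qs=mfit((a,b),"scoop",SC,q,ex=ex)
t=lm((a,b),["tray","tray_low","tray_high"],[.5,.32,-.07])
TR=[box(-86,86,-39,39,9,35)]
TRf=[np.array([[x,y,z] for x,z in((-.084,.010),(-.0896,.0387),(.084,.034),(.081,.059)) for y in(-.039,.039)])]
tt=mfit((a,b),"tray",TRf,t)
r=mfit((a,b),"rest",[box(-25,25,-45,45,0,40)],[.497,-.154,-.2])
ims=[]
for p,o,q2,s in((b,(255,120),qs,5),(a,(190,150),qs,3.5)):
    o=np.array(o);w=(80,100) if s==5 else(114,114)
    im=cv2.resize(p["img"][o[1]:o[1]+w[1],o[0]:o[0]+w[0],::-1],None,fx=s,fy=s)
    outline(p,im,qs,SC,s,o); outline(p,im,sh,[box(-60,60,-90,90,92,100)],s,o,0,(0,255,0)); ims.append(cv2.resize(im,(390,480)))
cv2.imwrite("pics/3.png",np.hstack(ims))
print(manip.sense()["clock"])
E
```

```text
lm [ 0.6037 -0.01   -0.1442] [-2.7  3.3  1.3 -0.4  0.4 -0.3 -0.8 -2.9  0.4  1.2  1.6  0.9 -0.1 -0.6]
mask shelf [ 0.7324 -0.0193 -0.1195] 881.6 [6165, 3004]
mask scoop [ 0.599  -0.0106 -0.1556] 198.1 [1213, 900]
lm [0.53   0.2544 0.861 ] [ -74.5   -1.5   91.2  100.2    0.    -1.3 -100.2   64.9   49.2  -17.2
   -2.6   -0.9]
mask tray [ 0.5002  0.3212 -0.077 ] 2990.8 [3927, 77]
mask rest [ 0.4947 -0.1662 -0.2427] 101.2 [763, 697]
2.9
```

View pics/3.png

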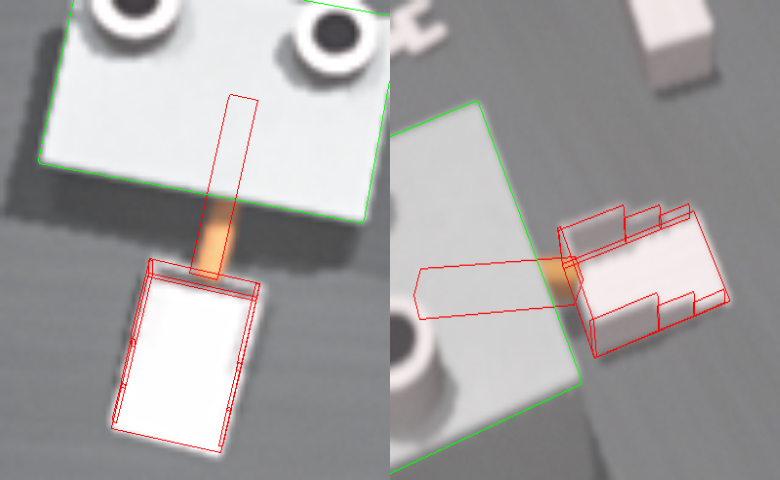

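```bash
cat >> h.py <<'E'
def pl(g,yaw,pitch=0,n=None,wp=0):
    """rows to bring grasp point to g; tool x yaw; pitch>0 = nose down (fingers swing to +x_scoop). turn first then shift"""
    s=manip.sense();R0=Ro.from_rotvec(s["tcp_rot"]);p0=np.array(s["tool_pos"])
    Rt=Ro.from_euler("z",yaw)*Ro.from_euler("y",-pitch)*Ro.from_euler("x",np.pi)
    tcp=np.array(g)-Rt.apply([0,0,.163])
    turn=(R0.inv()*Rt).as_rotvec(); d=Rt.inv().apply(tcp-p0)*1000
    d0=R0.inv().apply(tcp-p0)*1000
    print("turn",np.round(turn,3),"shift(new axes)",np.round(d,1),"shift(old axes)",np.round(d0,1),"grasp now",np.round(p0+R0.apply([0,0,.163]),4),"yaw",round(float(np.arctan2(*R0.apply([1,0,0])[[1,0]])),3),"t",s["clock"],"w",round(s["width"],3),"F",np.round(s["force"],1))
E
python3 -m handwheel '[[0,0,0.157,0,0,0,1],[0,0,0.157,0,0,0,1],[0,0,0.157,0,0,0,1],[0,0,0,25.4,-47.6,8,1],[0,0,0,25.4,-47.6,8,1],[0,0,0,25.4,-47.6,8,1],[0,0,0,25.4,-47.6,8,1],[0,0,0,25.4,-47.6,8,1],[0,0,0,25.4,-47.6,8,1],[0,0,0,25.4,-47.6,8,1]]' 60
python3 -m handwheel '[[0,0,0,25.4,-47.6,8,1],[0,0,0,25.4,-47.6,8,1],[0,0,0,25.4,-47.6,8,1],[0,0,0,25.4,-47.6,8,1],[0,0,0,25.4,-47.6,8,1],[0,0,0,25.4,-47.6,8,1],[0,0,0,0,0,0,1]]'
python3 -c "
from h import *
pl([.609,-.012,.023],-.16)"
```

```text
clock: 4.15
tool_pos: [0.4134, -0.2689, 0.3487]
tcp_rot: [3.131, -0.25, 0.001]
force: [0.1, -0.2, 1.2]
width: 0.999
clock: 5.03
tool_pos: [0.6099, -0.0096, 0.3001]
tcp_rot: [-3.131, 0.243, -0.001]
force: [0.0, 0.0, 0.6]
width: 0.998
turn [-0.001 -0.001  0.005] shift(new axes) [ -0.5   2.5 114.1] shift(old axes) [ -0.6   2.6 114.1] grasp now [ 0.61   -0.0095  0.1371] yaw -0.155 t 5.025 w 0.998 F [0.  0.  0.6]
```

```bash
python3 -m handwheel '[[0,0,0,0,2.5,40,1],[0,0,0,0,0,40,1],[0,0,0,0,0,25,1],[0,0,0,0,0,9,1],[0,0,0,0,0,0,-0.2],[0,0,0,0,0,0,-0.2],[0,0,0,0,0,0,-0.2],[0,0,0,0,0,0,-0.2]]' 30
python3 -m handwheel '[[0,0,0,0,0,0,-0.2],[0,0,0,0,0,-3,-0.2]]'
python3 -c "
from h import *
pl([.609,-.012,.023],-.16)
b=manip.read_camera('top');save(b,'x.png',(220,100,400,280),3)"
```

```text
clock: 6.02
tool_pos: [0.6083, -0.0149, 0.1879]
tcp_rot: [3.132, -0.25, 0.003]
force: [-0.4, -0.1, 5.9]
width: 0.726
clock: 6.28
tool_pos: [0.6077, -0.0148, 0.1899]
tcp_rot: [-3.132, 0.249, -0.0]
force: [0.9, 0.7, -1.4]
width: 0.727
turn [-0.    -0.     0.001] shift(new axes) [ 0.8 -3.   3.9] shift(old axes) [ 0.8 -3.   3.9] grasp now [ 0.6077 -0.0148  0.0269] yaw -0.159 t 6.275 w 0.727 F [ 0.9  0.7 -1.4]
```

```bash
python3 -m handwheel '[[0,0,0,-15,0,0,-0.2],[0,0,0,-25,0,0,-0.2],[0,0,0,-30,0,0,-0.2],[0,0,0,-30,0,0,-0.2],[0,0,0,-30,0,0,-0.2],[0,0,0,-20,0,0,-0.2],[0,0,0,0,0,0,-0.2]]'
python3 -m handwheel '[[0,0,0,0,0,2,-0.2],[0,0,0,0,0,1.5,-0.2],[0,0,0,0,0,0,1],[0,0,0,0,0,0,1],[0,0,0,0,0,-10,1],[0,0,0,0,0,-40,1],[0,0,0,0,0,-60,1]]'
python3 - <<'E'
from h import *
s=manip.sense()
a=manip.read_camera("scene");b=manip.read_camera("top")
for p,n in((a,"a"),(b,"b")):
    ms=manip.masks_of(p,"scoop"); print(n,[(round(m["score"],2),np.round(m["bbox"])) for m in ms])
q=lm((a,b),["scoop","scoop_grip","scoop_lip","scoop_pan"],[.45,.01,-.16])
qs=mfit((a,b),"scoop",SC,[.45,.01,-.16])
for k in("b","a"):pass
ims=[]
for p in (b,a):
    c=proj(p,T(qs,[.04,0,.03]))[0]; o=np.int32(c-[45,45]);s=4.3
    im=cv2.resize(p["img"][o[1]:o[1]+90,o[0]:o[0]+90,::-1],None,fx=s,fy=s); outline(p,im,qs,SC,s,o); ims.append(im)
cv2.imwrite("pics/4.png",np.hstack(ims))
for p in (a,b):print([(np.round(l["pixel"]),round(l["score"],2)) for l in manip.landmark_of(p,"ball1_center")])
g=T(qs,PT["scoop_grip"])[0];print(g);pl(g+[0,0,.06],qs[2])
E
```

```text
clock: 7.2
tool_pos: [0.4568, 0.0094, 0.1895]
tcp_rot: [-3.131, 0.249, 0.006]
force: [0.0, -0.3, -1.9]
width: 0.729
clock: 8.07
tool_pos: [0.4591, 0.0089, 0.2966]
tcp_rot: [-3.131, 0.25, 0.006]
force: [-0.1, 0.1, -0.3]
width: 1.0
a [(0.71, array([307., 194.,  80.,  35.]))]
b [(0.71, array([280., 255.,  24.,  17.]))]
lm [ 0.4535  0.0117 -0.2144] [-4.9  0.3 -0.6 -0.4  0.9 -0.2 -2.  -4.5  1.7  2.5 -1.4  0.9]
mask scoop [ 0.4508  0.0109 -0.1835] 721.2 [1496, 481]
[]
[(array([172., 249.]), 0.6)]
[ 0.54418862 -0.00639301  0.049     ]
turn [-0.     0.001  0.024] shift(new axes) [85.9 -0.4 23.9] shift(old axes) [85.9  1.7 23.8] grasp now [0.4595 0.0089 0.1329] yaw -0.159 t 8.875 w 0.999 F [-0.2 -0.7  0.3]
```

View pics/4.png

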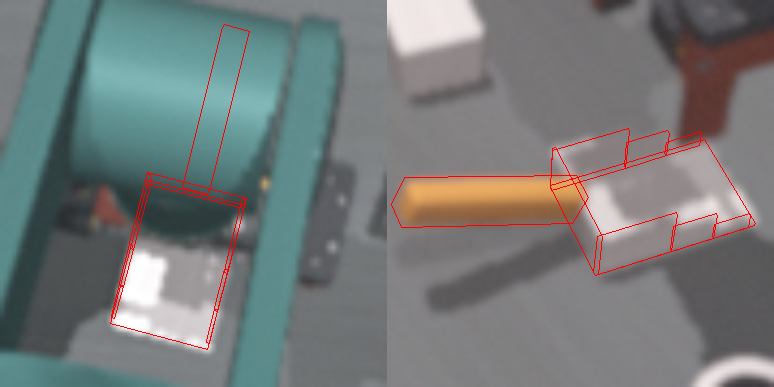

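```bash
python3 -m handwheel '[[0,0,0,42,1,0,1],[0,0,0,42,0,0,1],[0,0,0,0,0,40,1],[0,0,0,0,0,30,1],[0,0,0,0,0,13,1],[0,0,0,0,0,0,-1],[0,0,0,0,0,0,-1],[0,0,0,0,0,0,-1],[0,0,0,0,0,0,-1],[0,0,0,0,0,0,-1]]' 60
python3 -m handwheel '[[0,0,0,0,0,0,-1],[0,0,0,0,0,0,-1],[0,0,0,0,0,0,-1]]'
python3 -c "
from h import *
pl([.5437,-.005,.049],-.165)"
```

```text
clock: 10.12
tool_pos: [0.5425, -0.0054, 0.2136]
tcp_rot: [-3.132, 0.25, -0.001]
force: [-0.2, 0.2, -0.1]
width: 0.467
clock: 10.5
tool_pos: [0.5424, -0.0054, 0.2131]
tcp_rot: [-3.132, 0.25, 0.0]
force: [-1.1, 0.5, 0.5]
width: 0.178
turn [-0.     0.     0.006] shift(new axes) [ 1.2 -0.6  1.1] shift(old axes) [ 1.2 -0.6  1.1] grasp now [ 0.5424 -0.0054  0.0501] yaw -0.159 t 10.5 w 0.178 F [-1.1  0.5  0.5]
```

```bash
python3 -m handwheel '[[0,0,0,0,0,-10,-1],[0,0,0,0,0,-30,-1],[0,0,0,0,0,-40,-1],[0,0,0,0,0,-40,-1],[0,0,0,0,0,0,-1]]'
python3 - <<'E'
from h import *
a=manip.read_camera("scene");b=manip.read_camera("top")
for n in("tray","tray_low","tray_high","ball1_center"):
  for p,k in((a,"S"),(b,"T")): print(n,k,[(np.round(l["pixel"],1).tolist(),round(l["score"],2)) for l in manip.landmark_of(p,n)])
TRf=[np.array([[x,y,z] for x,z in((-.084,.010),(-.0896,.0387),(.084,.034),(.081,.059)) for y in(-.039,.039)])]
ps=[]
for p,k in((a,"S"),(b,"T")):
    ms=manip.masks_of(p,"tray"); print(k,[(round(m["score"],2),m["mask"].sum(),np.round(m["bbox"])) for m in ms])
    if ms and ms[0]["mask"].sum()>1000: ps.append(p)
t=mfit(ps,"tray",TRf,[.5,.32,-.07])
ims=[]
w=130
for p,o in((b,(120,165)),(a,(330,250))):
    s=3;o=np.array(o)
    im=cv2.resize(p["img"][o[1]:o[1]+w,o[0]:o[0]+w,::-1],None,fx=s,fy=s)
    fl=np.array([[-.0842,-.038,.010],[-.0842,.038,.010],[.0842,.038,.034],[.0842,-.038,.034]]);outline(p,im,t,[fl,TRf[0][[0,1,2,3]],TRf[0]],s,o); ims.append(im)
s=3;o=np.array((220,100));im=cv2.resize(a["img"][o[1]:o[1]+w,o[0]:o[0]+w,::-1],None,fx=s,fy=s);ims.append(im)
cv2.imwrite("pics/5.png",cv2.resize(np.hstack(ims),None,fx=.68,fy=.68) if 0 else np.vstack([np.hstack(ims[:2])])); cv2.imwrite("pics/6.png",im)
pl([.5437,-.005,.170],-.165)
E
```

```text
clock: 11.12
tool_pos: [0.5437, -0.0056, 0.3366]
tcp_rot: [3.131, -0.25, 0.011]
force: [-0.3, -0.4, -3.1]
width: 0.179
tray S [([394.2, 314.4], 0.93)]
tray T [([175.2, 221.1], 0.6), ([171.0, 247.0], 0.5), ([403.2, 236.6], 0.21)]
tray_low S [([424.5, 293.3], 0.67)]
tray_low T [([165.8, 251.0], 0.91)]
tray_high S [([360.8, 332.6], 0.87), ([324.8, 157.9], 0.67)]
tray_high T [([177.0, 188.0], 0.89), ([174.6, 247.0], 0.56)]
ball1_center S [([419.8, 288.3], 0.53)]
ball1_center T [([160.4, 244.9], 0.46), ([175.0, 247.4], 0.43)]
S [(0.71, np.int64(3690), array([397., 312., 102.,  80.]))]
T [(0.79, np.int64(1704), array([172., 219.,  38.,  65.]))]
mask tray [ 0.4972  0.3193 -0.053 ] 1670.8 [3690, 1704]
turn [-0.     0.     0.006] shift(new axes) [ 1.1 -0.6  0. ] shift(old axes) [ 1.2 -0.6  0. ] grasp now [ 0.5424 -0.0054  0.17  ] yaw -0.159 t 11.825 w 0.181 F [-0.6  0.  -2.2]
```

View pics/5.png

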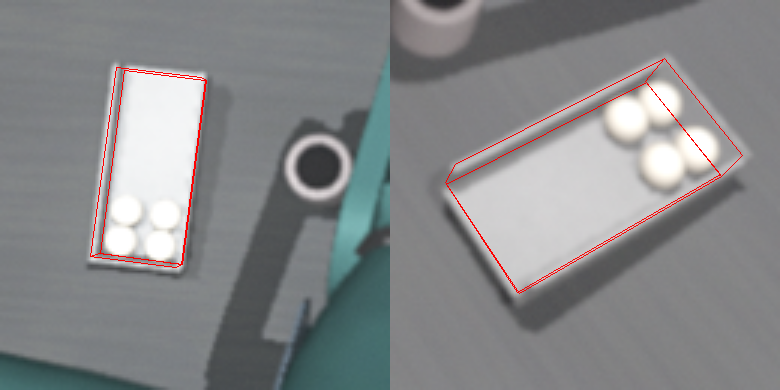

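View pics/6.png

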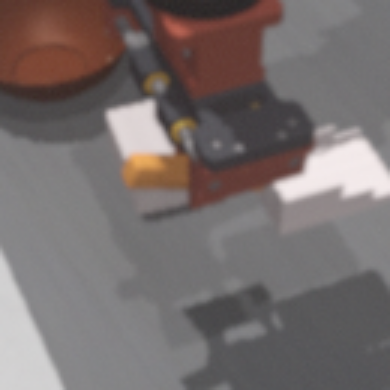

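```bash
cat >> h.py <<'E'
GR=np.array([.094,0,.050])
def held(X,phi,dx=0,gr=GR):
    """scoop points -> world, pitch phi (nose down +) relative to tool, from current tool pose"""
    s=manip.sense();R0=Ro.from_rotvec(s["tcp_rot"]);g=np.array(s["tool_pos"])+R0.apply([0,0,.163])
    # tool frame: x=scoop x, y=-scoop y, z=-scoop z
    Rs=R0*Ro.from_euler("x",np.pi)*Ro.from_euler("y",-phi)
    return g+Rs.apply(np.atleast_2d(X)-gr)
def phifit(ps,min=.4):
    obs=[]
    for p in ps:
        for n in("scoop","scoop_lip","scoop_pan"):
            l=manip.landmark_of(p,n)
            if l and l[0]["score"]>min: obs.append((p,n,np.array(l[0]["pixel"])))
    f=lambda q:np.concatenate([proj(p,held(PT[n],q[0]))[0]-u for p,n,u in obs])
    r=least_squares(f,[0.],loss="soft_l1",x_scale=.1);print("phi",r.x,[(n,np.round(proj(p,held(PT[n],r.x[0]))[0]-u,1)) for p,n,u in obs]);return r.x[0]
E
python3 - <<'E'
from h import *
a=manip.read_camera("scene");b=manip.read_camera("top")
ob=[(a,"tray",(394.2,315.5)),(b,"tray",(175.1,220.5)),(a,"tray_low",(426,293.5)),(b,"tray_low",(166,251.5)),(a,"tray_high",(360.5,332)),(b,"tray_high",(176.7,188.3))]
f=lambda q:np.concatenate([proj(p,T(q,PT[n]))[0]-u for p,n,u in ob])
r=least_squares(f,[.5,.32,-.06],loss="soft_l1",x_scale=[.01,.01,.1]);print(np.round(r.x,4),np.round(f(r.x),1))
phi=phifit((a,))
pan=[P for P in SC[:-1]]
im=cv2.resize(a["img"][130:230,230:360,::-1],None,fx=5,fy=5)
for P in pan: cv2.polylines(im,[cv2.convexHull(np.int32((proj(a,held(P,phi))-[230,130])*5))],True,(0,0,255),1)
cv2.imwrite("pics/7.png",im)
E
```

```text
[ 0.5002  0.321  -0.0358] [-1.7  0.2 -3.1  0.4  0.7 -0.1  0.8 -1.1 -0.3 -0.7 -2.7  0.6]
phi [0.01981368] [('scoop', array([ 0.6, -0.5])), ('scoop_lip', array([3.1, 2.2])), ('scoop_pan', array([1.6, 1.2]))]
```

View pics/7.png

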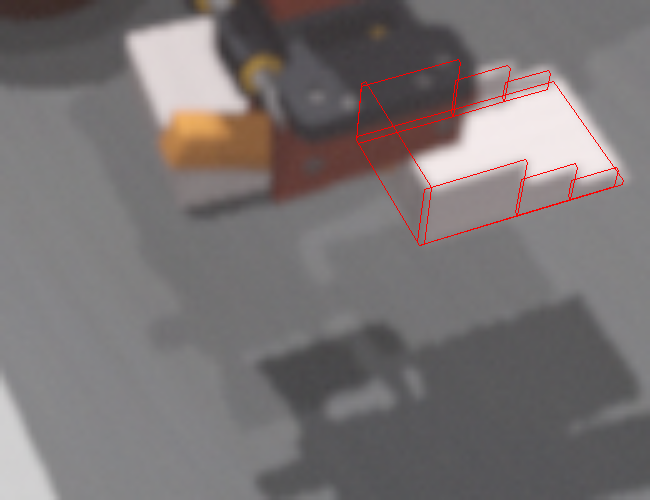

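```bash
python3 -c "
from h import *
pl([.6437,.313,.15],-.048,.15)"
```

```text
turn [ 0.008  0.15  -0.111] shift(new axes) [  57.5 -322.9   31. ] shift(old axes) [  25.2 -327.8   22.1] grasp now [ 0.5425 -0.0054  0.1702] yaw -0.159 t 12.075 w 0.177 F [-0.5  0.5 -1.8]
```

```bash
python3 -m handwheel '[[0,0.075,-0.055,0,0,0,-1],[0.008,0.075,-0.056,0,0,0,-1],[0,0,0,8,-40,4,-1],[0,0,0,8,-46,4,-1],[0,0,0,8,-50,5,-1],[0,0,0,8,-50,5,-1],[0,0,0,8,-50,5,-1],[0,0,0,8,-46,4,-1],[0,0,0,9.5,-41,4,-1],[0,0,0,0,0,0,-1]]'
python3 - <<'E'
from h import *
pl([.6437,.313,.15],-.048,.15)
a=manip.read_camera("scene")
phi=phifit((a,))
t=[.499,.320,-.048]
im=cv2.resize(a["img"][230:370,300:470,::-1],None,fx=4.2,fy=4.2);o=np.array([300,230])
for P in SC: cv2.polylines(im,[cv2.convexHull(np.int32((proj(a,held(P,0))-o)*4.2))],True,(0,0,255),1)
TRf=[np.array([[x,y,z] for x,z in((-.084,.010),(-.0896,.0387),(.084,.034),(.081,.059)) for y in(-.039,.039)])]
fl=np.array([[-.0842,-.038,.010],[-.0842,.038,.010],[.0842,.038,.034],[.0842,-.038,.034]]);outline(a,im,t,[fl]+TRf,4.2,o,0,(0,160,0))
cv2.imwrite("pics/8.png",im)
E
```

```text
clock: 13.32
tool_pos: [0.6196, 0.3172, 0.3106]
tcp_rot: [3.129, -0.07, 0.236]
force: [0.1, -1.3, -1.3]
width: 0.178
turn [-0.001 -0.001  0.003] shift(new axes) [-0.   3.  -0.5] shift(old axes) [-0.   3.  -0.6] grasp now [0.644  0.3162 0.1495] yaw -0.045 t 13.325 w 0.178 F [ 0.1 -1.3 -1.3]
phi [0.01297302] [('scoop', array([-1.9, -0.6])), ('scoop_lip', array([1.2, 0.5]))]
```

View pics/8.png

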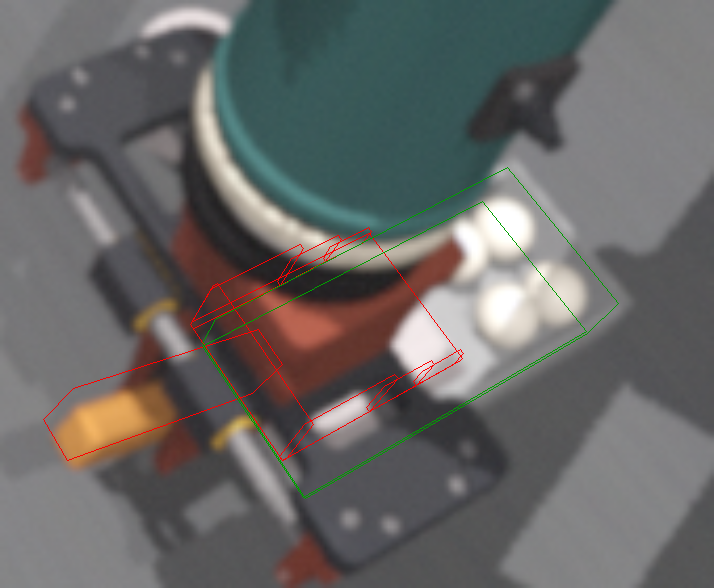

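```bash
python3 -m handwheel '[[0,0,0,-3,3,20,-1],[0,0,0,-3,0,20,-1],[0,0,0,-1.5,0,10,-1],[0,0,0,0,0,0,-1]]'
python3 -m handwheel '[[0,0,0,0,0,2,-1],[0,0,0,0,0,0,-1]]'
python3 -m handwheel '[[0,0,0,0,0,2,-1],[0,0,0,0,0,0,-1]]'
python3 -c "
from h import *
pl([.6437,.313,.0943],-.048,.15)"
```

```text
clock: 14.02
tool_pos: [0.6189, 0.3104, 0.2599]
tcp_rot: [3.127, -0.076, 0.232]
force: [0.1, -0.2, -1.8]
width: 0.179
clock: 14.28
tool_pos: [0.6198, 0.3113, 0.2592]
tcp_rot: [3.128, -0.075, 0.237]
force: [0.3, 0.4, -2.4]
width: 0.18
clock: 14.52
tool_pos: [0.6197, 0.3113, 0.2565]
tcp_rot: [3.128, -0.074, 0.235]
force: [-0.0, 0.4, -1.8]
width: 0.18
turn [0. 0. 0.] shift(new axes) [-0.7 -2.9  1. ] shift(old axes) [-0.7 -2.9  1. ] grasp now [0.6441 0.3101 0.0954] yaw -0.048 t 14.525 w 0.18 F [-0.   0.4 -1.8]
```

```bash
python3 -m handwheel '[[0,0,0,0,-2,1.5,-1],[0,0,0,0,0,0,-1]]'
python3 -m handwheel '[[0,0,0,0,0,1,-1],[0,0,0,0,0,0,-1]]'
python3 -c "
from h import *
pl([.6437,.313,.0943],-.048,.15)"
```

```text
clock: 14.78
tool_pos: [0.6202, 0.3133, 0.2552]
tcp_rot: [3.128, -0.074, 0.235]
force: [-0.2, -1.3, 0.2]
width: 0.177
clock: 15.02
tool_pos: [0.6204, 0.3133, 0.2545]
tcp_rot: [3.128, -0.075, 0.236]
force: [-0.1, -0.8, 3.0]
width: 0.183
turn [-0. -0.  0.] shift(new axes) [-1.  -0.9 -1.1] shift(old axes) [-1.  -0.9 -1.1] grasp now [0.6448 0.3121 0.0933] yaw -0.048 t 15.025 w 0.183 F [-0.1 -0.8  3. ]
```

```bash
python3 -m handwheel '[[0,0,0,-12,0,-0.2,-1],[0,0,0,-14,0,-0.2,-1],[0,0,0,-14,0,-0.2,-1]]'
python3 -m handwheel '[[0,0,0,-12,0,-0.2,-1],[0,0,0,-12,0,-0.1,-1]]'
python3 -m handwheel '[[0,0,0,-10,0,-0.1,-1],[0,0,0,0,0,0,-1]]'
python3 - <<'E'
from h import *
pl([.6437-.09,.313+.004,.0943-.0125],-.048,.15)
b=manip.read_camera("top");a=manip.read_camera("scene")
im=np.hstack([cv2.resize(b["img"][195:275,130:230,::-1],None,fx=4,fy=4),cv2.resize(a["img"][250:330,370:470,::-1],None,fx=4,fy=4)])
cv2.imwrite("pics/9.png",im)
E
```

```text
clock: 15.4
tool_pos: [0.5795, 0.3152, 0.2487]
tcp_rot: [3.128, -0.075, 0.235]
force: [2.0, 0.3, 3.6]
width: 0.18
clock: 15.65
tool_pos: [0.5564, 0.3164, 0.2456]
tcp_rot: [3.128, -0.074, 0.237]
force: [3.7, -0.3, 5.1]
width: 0.179
clock: 15.9
tool_pos: [0.5453, 0.3167, 0.2434]
tcp_rot: [3.128, -0.075, 0.23]
force: [-2.8, 0.9, 6.6]
width: 0.18
turn [0.001 0.003 0.   ] shift(new axes) [-15.9  -0.7  -2. ] shift(old axes) [-15.9  -0.7  -1.9] grasp now [0.5691 0.3154 0.0821] yaw -0.048 t 15.9 w 0.18 F [-2.8  0.9  6.6]
```

View pics/9.png

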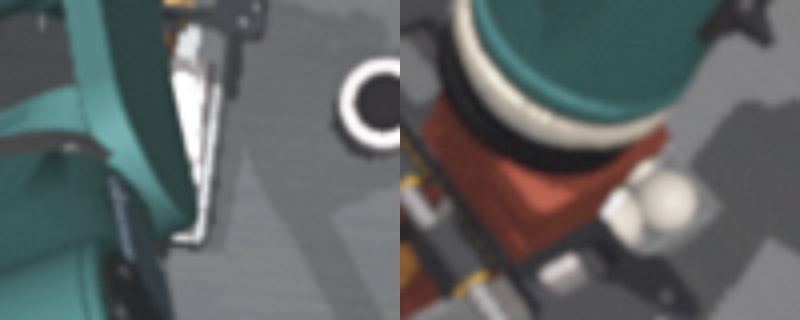

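```bash
python3 -m handwheel '[[0,0,0,-6,0,-0.1,-1],[0,0,0,0,0,0,-1]]'
python3 -m handwheel '[[0,0,0,-5,0,-0.1,-1],[0,0,0,0,0,0,-1]]'
python3 -m handwheel '[[0,0,0,-3,0,0,-1],[0,0,0,0,0,0,-1]]'
python3 -c "
from h import *
g=np.array([.5531,.3155,.0815]);pl(g,-.048,.15)
pl(g+[.004,0,.0],-.048,0);pl(g+[.008,0,.002],-.048,-.22)"
```

```text
clock: 16.25
tool_pos: [0.5414, 0.3171, 0.2433]
tcp_rot: [3.128, -0.075, 0.236]
force: [2.4, -0.8, 4.5]
width: 0.178
clock: 16.5
tool_pos: [0.5364, 0.3173, 0.2426]
tcp_rot: [3.128, -0.075, 0.236]
force: [3.1, -0.4, 4.0]
width: 0.179
clock: 16.75
tool_pos: [0.5334, 0.3174, 0.2421]
tcp_rot: [3.128, -0.075, 0.236]
force: [4.5, 0.1, 5.0]
width: 0.179
turn [ 0. -0.  0.] shift(new axes) [-4.5  0.9 -1.2] shift(old axes) [-4.5  0.9 -1.2] grasp now [0.5578 0.3162 0.081 ] yaw -0.048 t 16.75 w 0.179 F [4.5 0.1 5. ]
turn [ 0.   -0.15  0.  ] shift(new axes) [23.8  0.8 -2.4] shift(old axes) [23.8  0.8  1.2] grasp now [0.5578 0.3162 0.081 ] yaw -0.048 t 16.75 w 0.179 F [4.5 0.1 5. ]
turn [ 0.   -0.37  0.  ] shift(new axes) [ 61.7   0.6 -14.2] shift(old axes) [62.7  0.6  9.1] grasp now [0.5578 0.3162 0.081 ] yaw -0.048 t 16.75 w 0.179 F [4.5 0.1 5. ]
```

```bash
python3 -m handwheel '[[0,0,0,-4,0,0,-1],[0,0,0,0,0,0,-1]]'
python3 -m handwheel '[[0,0,0,-3,0,0,-1],[0,0,0,0,0,0,-1]]'
python3 - <<'E'
from h import *
pl([.555,.3155,.0815],-.048,.15)
a=manip.read_camera("scene")
cv2.imwrite("pics/10.png",np.hstack([cv2.resize(a["img"][265:315,380:470,::-1],None,fx=8,fy=8,interpolation=2)]))
E
```

```text
clock: 17.0
tool_pos: [0.5293, 0.3175, 0.2415]
tcp_rot: [3.128, -0.074, 0.235]
force: [2.9, -1.5, 4.2]
width: 0.18
clock: 17.25
tool_pos: [0.5266, 0.3177, 0.2412]
tcp_rot: [3.128, -0.074, 0.236]
force: [4.2, -2.2, 5.4]
width: 0.177
turn [ 0.    -0.001  0.001] shift(new axes) [ 4.3  0.8 -0.8] shift(old axes) [ 4.3  0.8 -0.8] grasp now [0.551  0.3164 0.0801] yaw -0.047 t 17.25 w 0.177 F [ 4.2 -2.2  5.4]
```

View pics/10.png

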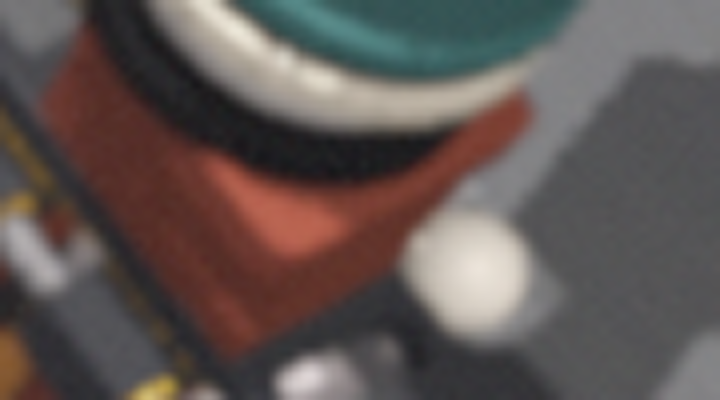

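```bash
python3 -m handwheel '[[0,-0.07,0,12.4,0,-0.6,-1],[0,-0.09,0,15.6,0,-0.6,-1],[0,-0.09,0,15.6,0,-0.6,-1],[0,-0.09,0,15.6,0,-0.6,-1],[0,-0.05,0,9,0,-0.6,-1],[0,0,0,0,0,0,-1]]'
python3 - <<'E'
from h import *
pl([.555,.3155,.0815],-.048,-.24)
E
```

```text
clock: 18.05
tool_pos: [0.5937, 0.3139, 0.2415]
tcp_rot: [-3.113, 0.076, 0.38]
force: [-0.3, -0.5, -3.7]
width: 0.174
turn [ 0.002  0.003 -0.001] shift(new axes) [0.4 0.3 1.6] shift(old axes) [0.4 0.3 1.6] grasp now [0.5545 0.3156 0.0833] yaw -0.049 t 18.05 w 0.174 F [-0.3 -0.5 -3.7]
```

```bash
python3 -m handwheel '[[0,0,0,-3,0,-12,-1],[0,0,0,-6,0,-24,-1],[0,0,0,-8,0,-32,-1],[0,0,0,-10,0,-38,-1],[0,0,0,0,0,0,-1],[0,0,0,0,0,0,-1]]'
python3 - <<'E'
from h import *
pl([.555,.3155,.18],-.048,-.24)
F=[]
a=manip.read_camera("scene");b=manip.read_camera("top")
for p in(a,b):print([(np.round(l["pixel"]),round(l["score"],2)) for l in manip.landmark_of(p,"ball1_center")])
print("pan expected S",proj(a,held(PT["scoop_pan"],0)),"T",proj(b,held(PT["scoop_pan"],0)),manip.sense()["force"])
phifit((a,))
cv2.imwrite("pics/11.png",np.hstack([cv2.resize(a["img"][230:340,340:480,::-1],None,fx=3,fy=3),cv2.resize(b["img"][160:270,120:245,::-1],None,fx=3,fy=3)]))
E
```

```text
clock: 18.8
tool_pos: [0.592, 0.3145, 0.3526]
tcp_rot: [-3.113, 0.074, 0.376]
force: [0.0, -0.4, -3.3]
width: 0.181
turn [0.001 0.001 0.   ] shift(new axes) [ 5.1  0.8 13.4] shift(old axes) [ 5.1  0.8 13.4] grasp now [0.5532 0.3162 0.1943] yaw -0.048 t 18.8 w 0.181 F [ 0.  -0.4 -3.3]
[(array([270., 158.]), 0.56)]
[]
pan expected S [[440.47635696 259.51708859]] T [[154.978546   227.42462348]] [ 0.50950319 -0.08956081 -3.05563891]
phi [0.01561794] [('scoop', array([-2.1, -0.9])), ('scoop_lip', array([-0.9, -1. ])), ('scoop_pan', array([-2.1, -0.8]))]
```

View pics/11.png

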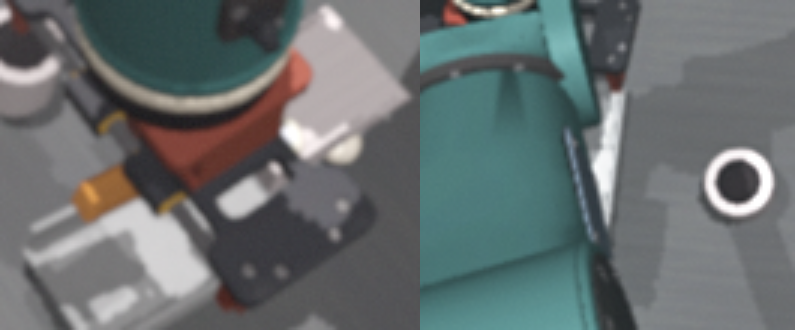

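```bash
python3 - <<'E'
from h import *
a=manip.read_camera("scene")
im=a["img"].astype(int)
for z in(.014,.026,.05,.1): print(z,onz(a,(455.5,280),z))
t=[.499,.32,-.048]
print(proj(a,T(t,[[-.0936,.038,.037],[-.0936,-.038,.037],[-.0842,.038,.01],[-.0842,-.038,.01],[-.07,.02,.026],[-.07,-.02,.026]])))
print("pan corners",proj(a,held([[-.05,-.032,0],[-.05,.032,0],[.045,-.032,0],[.045,.032,0]],0)), held([[-.05,-.032,0],[-.05,.032,0]],0))
print(-np.array(a["R"]).T@a["t"])
F=[]
for i in range(12):
    manip.read_camera("scene"); F.append(manip.sense()["force"][2])
print(np.mean(F),np.std(F),manip.sense()["clock"])
E
```

```text
0.014 [0.34707607 0.33520429 0.014     ]
0.026 [0.35513066 0.33697384 0.026     ]
0.05 [0.37123984 0.34051295 0.05      ]
0.1 [0.40480064 0.34788608 0.1       ]
[[448.04116603 301.1303196 ]
 [422.35909269 269.87071285]
 [439.66776385 308.84550042]
 [414.97296339 277.99633823]
 [430.74811609 301.46221451]
 [417.51053832 284.84179324]]
pan corners [[450.07901441 232.24334099]
 [476.91295456 261.50407624]
 [404.48748781 262.31841504]
 [429.7763115  293.69725504]] [[0.40089851 0.29150552 0.17988925]
 [0.40395932 0.35543227 0.17984243]]
[0.82148733 0.43942995 0.72079379]
-3.384528658485877 0.4552665421102888 19.8
```

```bash
python3 - <<'E'
from h import *
a=manip.read_camera("scene");b=manip.read_camera("top")
for p in (a,b):
    print([(np.round(m["bbox"]),round(m["score"],2),int(m["mask"].sum())) for m in manip.masks_of(p,"ball1_center")])
old=cv2.imread("pics/11.png")[:330,:420,::-1]; new=cv2.resize(a["img"][230:340,340:480],None,fx=3,fy=3)
d=np.abs(old.astype(int)-new).max(2); print("diff",d.max(), (d>25).sum(), np.argwhere(d>25)[:1])
# warm-white pixels near
c=a["img"][270:295,440:470].astype(int)
for r in c[::2]: print(" ".join("%3d/%3d"%(p[0],p[0]-p[2]) for p in r[::3]))
E
```

```text
[]
[]
diff 52 1024 [[4 7]]
182/  8 183/  8 182/  7 181/  8 182/  8 179/  7 169/  7 163/  7 136/  6 103/  1
217/ 10 183/  8 181/  9 182/  8 206/  8 201/  8 160/  7 137/  7  94/  1  85/ -3
246/ 12 224/  8 186/  7 208/  8 226/  8 186/  9 159/ 10 108/ -1  84/  0  86/ -2
252/ 15 247/  9 227/  8 228/  9 169/  9 175/ 12 209/ 19  99/  2  85/ -3  83/ -3
245/ 15 245/  8 235/  8 169/  9 180/ 11 223/ 17 218/ 18  99/  3  83/ -3  86/ -1
227/ 14 237/  8 172/  8 165/ 13 236/ 18 224/ 19 201/ 17  88/ -1  86/ -2  85/ -3
184/  8 177/  9 136/  6 159/ 15 210/ 18 205/ 18 146/ 12  84/ -2  85/ -1  84/ -3
109/ -1 134/  5 118/  0  93/  3 135/ 13 135/ 11  88/ -1  84/ -2  84/  0  84/ -1
107/ -5 106/ -4 106/ -5  99/ -5  95/ -4  86/ -3  85/ -4  85/ -1  82/ -3  83/ -3
109/ -6 107/ -5 106/ -5 107/ -6 107/ -5  94/ -4  85/ -1  83/ -3  83/ -2  84/ -2
110/ -5 108/ -4 107/ -5 107/ -4 106/ -4 102/ -4  86/ -2  86/ -1  85/ -4  82/ -3
108/ -4 109/ -3 107/ -5 108/ -5 105/ -5 107/ -5  91/ -4  83/ -2  85/ -2  83/ -2
107/ -6 111/ -3 108/ -4 107/ -4 106/ -4 106/ -4 105/ -4  81/  0  87/ -1  87/ -1
```

```bash
python3 -c "
from h import *
pl([.665,-.316,.19],-.048,-.24)"
```

```text
turn [0. 0. 0.] shift(new axes) [138.  626.4 -28.9] shift(old axes) [137.9 626.4 -28.7] grasp now [0.5542 0.3163 0.1948] yaw -0.048 t 20.0 w 0.18 F [-0.1  0.5 -2.9]
```

```bash
python3 -m handwheel '[[0,0,0,2.6,12,-0.5,-1],[0,0,0,5.3,24,-1.1,-1],[0,0,0,7.5,34,-1.6,-1],[0,0,0,8.9,40.5,-1.9,-1],[0,0,0,8.9,40.5,-1.9,-1],[0,0,0,8.9,40.5,-1.9,-1],[0,0,0,8.9,40.5,-1.9,-1],[0,0,0,8.9,40.5,-1.9,-1],[0,0,0,8.9,40.5,-1.9,-1]]'
python3 -m handwheel '[[0,0,0,8.9,40.5,-1.9,-1],[0,0,0,8.9,40.5,-1.9,-1],[0,0,0,8.9,40.5,-1.9,-1],[0,0,0,8.9,40.5,-1.9,-1],[0,0,0,8.9,40.5,-1.9,-1],[0,0,0,8.9,40.5,-1.9,-1],[0,0,0,7.5,34,-1.6,-1],[0,0,0,5.3,24,-1.1,-1],[0,0,0,2.6,12,-0.5,-1],[0,0,0,0,0,0,-1]]'
python3 - <<'E'
from h import *
pl([.665,-.316,.155],-.048,-.24)
a=manip.read_camera("scene");b=manip.read_camera("top")
for p in(a,b):
    print([(np.round(l["pixel"],1),round(l["score"],2)) for l in manip.landmark_of(p,"ball1_center")],[(np.round(l["bbox"]),round(l["score"],2)) for l in manip.masks_of(p,"ball1_center")])
    print("bowl_rim",[(np.round(onz(p,l["pixel"],.06),3),round(l["score"],2)) for l in manip.landmark_of(p,"bowl_rim")])
# white warm blobs near tray low end
for p,(x0,y0,x1,y1) in((a,(380,240,520,340)),(b,(130,200,200,330))):
    c=p["img"][y0:y1,x0:x1].astype(int); m=((c.min(2)>130)&(c[:,:,0]-c[:,:,2]>11)).astype(np.uint8)
    n,l,s,ce=cv2.connectedComponentsWithStats(m)
    print([(s[i][4],np.round(ce[i]+[x0,y0],1)) for i in range(1,n) if s[i][4]>8])
E
```

```text
clock: 21.12
tool_pos: [0.648, -0.0047, 0.3511]
tcp_rot: [-3.113, 0.076, 0.376]
force: [-0.0, -0.0, -4.0]
width: 0.177
clock: 22.38
tool_pos: [0.7028, -0.3188, 0.3486]
tcp_rot: [-3.112, 0.077, 0.376]
force: [0.5, 1.2, -3.4]
width: 0.181
turn [-0.001  0.001 -0.001] shift(new axes) [ 9.2 -1.  34. ] shift(old axes) [ 9.2 -1.  34. ] grasp now [ 0.664  -0.3168  0.1903] yaw -0.049 t 22.375 w 0.181 F [ 0.5  1.2 -3.4]
[(array([207.6,  78.7]), 0.45)] [(array([209.,  79.,   7.,  10.]), 0.64)]
bowl_rim [(array([ 0.509, -0.321,  0.06 ]), 0.56)]
[] []
bowl_rim []
[(np.int32(94), array([451.3, 278. ]))]
[]
```

```bash
python3 - <<'E'
from h import *
a=manip.read_camera("scene");b=manip.read_camera("top")
X=onz(a,(451.3,278),.014);u=proj(b,X)[0];print(X,u)
x,y=np.int32(np.round(u));c=b["img"][y-12:y+13,x-14:x+15].astype(int)
for r in c: print(" ".join("%3d"%p[0] for p in r))
E
```

```text
[0.35125988 0.32726055 0.014     ] [162.84394757 273.75631747]
131 132 132 132 132 131 132 131 133 133 134 133 131 132 131 131 133 131 133 132 133 134 132 132 130 132 131 130 132
126 128 127 128 129 129 129 129 130 131 131 130 129 129 130 129 129 131 133 131 133 133 132 135 134 133 131 132 133
126 129 129 131 128 129 130 128 129 128 128 130 128 128 128 126 128 125 129 129 127 128 129 130 131 132 133 132 134
130 131 131 129 132 131 131 131 131 129 129 128 129 129 129 129 128 128 128 129 129 128 128 128 129 129 127 129 128
130 130 132 129 129 130 129 129 130 129 130 131 131 130 130 129 131 130 131 131 129 128 127 129 128 129 128 127 130
132 131 132 131 131 130 130 130 131 130 129 127 128 126 125 127 125 127 130 129 129 129 129 128 129 129 129 129 129
131 130 130 131 129 130 130 131 131 128 126 125 127 131 135 132 126 125 126 128 127 129 128 129 129 128 129 128 128
130 130 129 128 127 130 129 129 127 126 130 145 172 200 211 196 160 132 124 127 127 128 130 129 128 129 128 128 128
131 130 129 128 128 127 127 128 124 132 171 225 251 255 255 255 240 185 138 124 125 128 129 127 129 129 128 1
[... 1162 characters left out ...]
 129
127 126 126 125 127 126 124 124 125 124 124 119 118 117 116 115 119 122 123 127 127 128 127 126 127 128 129 129 129
126 128 125 126 126 125 125 126 126 126 127 126 124 126 123 125 124 126 127 127 126 127 126 126 127 126 128 127 125
126 126 125 126 126 127 126 126 128 126 128 127 126 127 126 126 126 128 126 126 126 126 126 128 128 127 126 126 126
127 126 127 125 125 127 127 126 124 126 126 126 127 125 127 126 127 128 125 126 126 127 126 126 127 126 126 127 125
125 126 127 126 127 128 127 127 126 126 126 126 127 125 124 127 126 126 127 125 126 126 126 126 127 127 124 125 125
126 128 129 128 129 130 129 128 127 128 126 128 126 127 126 126 127 126 127 127 126 128 128 127 127 127 127 127 126
```

```bash
python3 -m handwheel '[[0,0,0,4.6,-1,17,-1],[0,0,0,4.6,0,17,-1],[0,0.12,0,-19.5,0,-1,-1],[0,0.12,0,-19.5,0,-1,-1],[0,0.06,0,-9.8,0,-0.5,-1],[0,0.06,0,-9.8,0,-0.5,-1],[0,0.06,0,-9.8,0,-0.5,-1],[0,0.06,0,-9.8,0,-1,-1],[0,0,0,0,0,0,-1],[0,0,0,0,0,0,-1]]'
python3 -m handwheel '[[0,0.1,0,-16,0,-6,-1],[0,0.1,0,-16,0,-6,-1],[0,0.1,0,-16,0,-6,-1],[0,0,0,0,0,0,-1],[0,0,0,0,0,0,-1],[0,0,0,0,0,0,-1]]'
python3 - <<'E'
from h import *
pl([.665,-.316,.17],-.048,.5)
a=manip.read_camera("scene");b=manip.read_camera("top")
ims=[]
for p in(a,b):
    c=np.int32(proj(p,[.51,-.32,.05])[0]);print(c)
    print([(np.round(l["bbox"]),round(l["score"],2)) for l in manip.masks_of(p,"ball1_center")])
    x,y=max(c[0]-45,0),max(c[1]-45,0);ims.append(cv2.resize(p["img"][y:y+90,x:x+90,::-1],None,fx=4.3,fy=4.3))
cv2.imwrite("pics/12.png",np.hstack(ims))
E
```

```text
clock: 24.12
tool_pos: [0.6274, -0.3129, 0.321]
tcp_rot: [3.113, -0.074, 0.372]
force: [0.2, -0.5, -2.3]
width: 0.179
clock: 24.88
tool_pos: [0.5776, -0.3106, 0.3229]
tcp_rot: [3.014, -0.07, 0.834]
force: [-0.1, 0.5, -2.4]
width: 0.177
turn [ 0.    -0.04   0.002] shift(new axes) [ 3.5  1.2 13.2] shift(old axes) [ 3.   1.2 13.3] grasp now [ 0.6613 -0.3147  0.1831] yaw -0.046 t 24.875 w 0.177 F [-0.1  0.5 -2.4]
[234 111]
[]
[405 231]
[]
```

View pics/12.png

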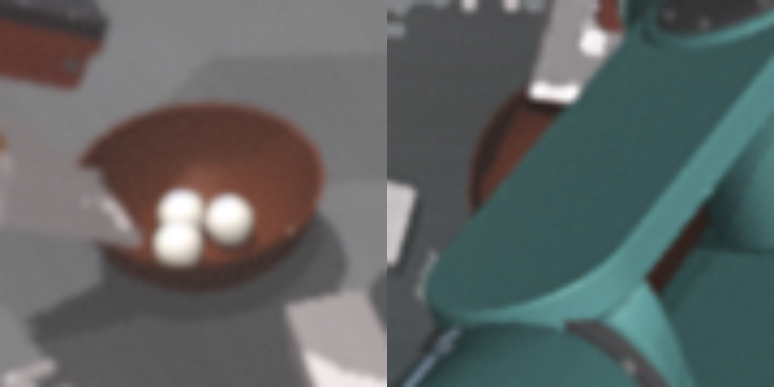

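```bash
python3 - <<'E'
from h import *
a=manip.read_camera("scene");b=manip.read_camera("top")
def green(p):
    c=p["img"].astype(int);m=((c[:,:,1]-c[:,:,0]>60)&(c[:,:,1]-c[:,:,2]>60)); ys,xs=np.nonzero(m);return xs,ys
xs,ys=green(a);i=xs.argmin();print("S left",xs[i],ys[i],"top",xs[ys.argmin()],ys.min());sl=(xs[i],ys[i])
xs,ys=green(b);print("T",xs.min(),xs.max(),ys.min(),ys.max())
for z in(0,.1,.2,.3): print(z,np.round(onz(b,(xs.max(),ys.min()),z),3),np.round(onz(a,sl,z),3))
print(tri(a,sl,b,(xs.max(),ys.min())))
pl([.351,.555,.20],np.pi/2,.03)
pl([.60,-.20,.25],-.048,0)
E
```

```text
S left 542 273 top 559 253
T 0 110 335 419
0 [0.174 0.46  0.   ] [0.162 0.426 0.   ]
0.1 [0.181 0.428 0.1  ] [0.253 0.428 0.1  ]
0.2 [0.188 0.396 0.2  ] [0.345 0.43  0.2  ]
0.3 [0.195 0.364 0.3  ] [0.436 0.432 0.3  ]
(array([0.18033102, 0.43790282, 0.02896327]), np.float64(0.01263241108332453))
turn [ 0.459 -0.392 -1.566] shift(new axes) [ 861.2 -225.6  -14.6] shift(old axes) [-207.3 -848.8 -171.6] grasp now [ 0.6603 -0.3143  0.1827] yaw -0.047 t 25.175 w 0.179 F [ 0.6  0.4 -2.4]
turn [ 0.    -0.54   0.001] shift(new axes) [  18.1 -111.3  -90.5] shift(old axes) [  62.1 -111.3  -68.3] grasp now [ 0.6603 -0.3143  0.1827] yaw -0.047 t 25.175 w 0.179 F [ 0.6  0.4 -2.4]
```

```bash
python3 -m handwheel '[[0,0,0,15,0,-26,-1],[0,0,0,16,0,-25,-1],[0,-0.13,0,21,0,-1,-1],[0,-0.13,0,21,0,-1,-1],[0,-0.13,0,21,0,-1,-1],[0,-0.12,0,19.5,0,-1,-1],[0,0,-0.16,0,0,0,-1],[0,0,-0.18,0,0,0,-1],[0,0,-0.18,0,0,0,-1],[0,0,-0.18,0,0,0,-1]]'
python3 -m handwheel '[[0,0,-0.18,0,0,0,-1],[0,0,-0.18,0,0,0,-1],[0,0,-0.18,0,0,0,-1],[0,0,-0.18,0,0,0,-1],[0,0,-0.18,0,0,0,-1],[0,0,-0.017,0,0,0,-1],[0,0,0,0,0,0,-1]]'
python3 -c "
from h import *
pl([.351,.56,.20],np.pi/2,.03)"
```

```text
clock: 26.42
tool_pos: [0.6522, -0.3139, 0.4137]
tcp_rot: [2.962, 1.011, 0.044]
force: [-0.4, 0.2, -2.2]
width: 0.18
clock: 27.3
tool_pos: [0.652, -0.3139, 0.4137]
tcp_rot: [2.211, 2.201, 0.031]
force: [-0.1, 0.3, -2.1]
width: 0.175
turn [ 0.03   0.031 -0.004] shift(new axes) [ 867.1 -301.    76.8] shift(old axes) [ 867.7 -306.5   40.5] grasp now [ 0.6569 -0.3142  0.2508] yaw 1.566 t 27.3 w 0.175 F [-0.1  0.3 -2.1]
```

```bash
python3 -m handwheel '[[0.03,0.031,-0.004,0,0,0,-1],[0,0,0,54.2,-18.8,4.8,-1],[0,0,0,54.2,-18.8,4.8,-1],[0,0,0,54.2,-18.8,4.8,-1],[0,0,0,54.2,-18.8,4.8,-1],[0,0,0,54.2,-18.8,4.8,-1],[0,0,0,54.2,-18.8,4.8,-1],[0,0,0,54.2,-18.8,4.8,-1],[0,0,0,54.2,-18.8,4.8,-1]]'
python3 -m handwheel '[[0,0,0,54.2,-18.8,4.8,-1],[0,0,0,54.2,-18.8,4.8,-1],[0,0,0,54.2,-18.8,4.8,-1],[0,0,0,54.2,-18.8,4.8,-1],[0,0,0,54.2,-18.8,4.8,-1],[0,0,0,54.2,-18.8,4.8,-1],[0,0,0,54.2,-18.8,4.8,-1],[0,0,0,54.2,-18.8,4.8,-1],[0,0,0,0,0,0,-1]]'
python3 - <<'E'
from h import *
pl([.351,.56,.065],np.pi/2,.03)
a=manip.read_camera("scene");b=manip.read_camera("top")
c=b["img"][255:290,140:190].astype(int);m=(c.min(2)>170).astype(np.uint8)
n,l,s,ce=cv2.connectedComponentsWithStats(m);print([(s[i][4],np.round(ce[i]+[140,255],1),onz(b,ce[i]+[140,255],.014)) for i in range(1,n) if s[i][4]>20])
for p in(a,b): phifit((p,))
print("lip",held(PT["scoop_lip"],0))
E
```

```text
clock: 28.42
tool_pos: [0.4997, 0.1217, 0.3885]
tcp_rot: [-2.207, -2.207, -0.034]
force: [0.2, 0.2, -1.1]
width: 0.178
clock: 29.55
tool_pos: [0.347, 0.5578, 0.3623]
tcp_rot: [-2.201, -2.21, -0.035]
force: [-0.1, -1.3, -2.6]
width: 0.177
turn [ 0.    -0.002  0.004] shift(new axes) [ -6.7   4.  134.2] shift(old axes) [ -7.    4.  134.2] grasp now [0.347  0.563  0.1994] yaw 1.575 t 29.55 w 0.177 F [-0.1 -1.3 -2.6]
[(np.int32(93), array([162.9, 274.1]), array([0.35032224, 0.32702471, 0.014     ]))]
phi [0.02935129] [('scoop', array([-7.2,  0.9])), ('scoop_lip', array([-5.6, -0.3])), ('scoop_pan', array([-5.2, -2.3]))]
phi [0.29952513] [('scoop', array([-3.3, -4.1])), ('scoop_lip', array([1.4, 2.9])), ('scoop_pan', array([0.2, 0.7]))]
lip [[0.34948656 0.41555781 0.14561596]]
```

```bash
python3 - <<'E'
from h import *
from scipy.optimize import minimize
a=manip.read_camera("scene");b=manip.read_camera("top")
for p,k in((a,"S"),(b,"T")):
    for n in("scoop_lip","scoop","scoop_pan"):
        print(k,n,[(np.round(l["pixel"],1),round(l["score"],2)) for l in manip.landmark_of(p,n)],np.round(proj(p,held(PT[n],0))[0],1))
    ms=manip.masks_of(p,"scoop");print([(round(m["score"],2),np.round(m["bbox"]),int(m["mask"].sum())) for m in ms])
    H=np.concatenate([proj(p,held(P,0)) for P in SC[:-1]]);print("model pan bbox",np.round(H.min(0)),np.round(H.max(0)))
    m=ms[0]["mask"];ys,xs=np.nonzero(m)
    x0=int(H[:,0].min())-6;y0=int(H[:,1].min())-6;x1=int(H[:,0].max())+8;y1=int(H[:,1].max())+8
    hm=np.zeros((420,560),np.uint8)
    for P in SC[:-1]: cv2.fillConvexPoly(hm,cv2.convexHull(np.int32(np.round(proj(p,held(P,0))))),1)
    for y in range(y0,y1,2): print("".join(".moX"[int(m[y,x])+2*int(hm[y,x])] for x in range(x0,min(x1,560))))
E
```

```text
S scoop_lip [(array([394., 315.]), 0.74), (array([452.2, 278. ]), 0.69), (array([516.8, 284.2]), 0.66)] [516.8 283. ]
S scoop [(array([543.8, 308.6]), 0.58)] [540.5 306.1]
S scoop_pan [(array([542.2, 302.5]), 0.94)] [545.  302.5]
[(0.91, array([535., 307.,  50.,  66.]), 2051), (0.51, array([261., 330.,  35.,  38.]), 1182)]
model pan bbox [505. 273.] [586. 339.]
..............................................................
..............................................................
..............................................................
..............................................................
..............................ooooooo.........................
...........................oooXXXXXXXXX.......................
.........................ooXXXXXXXXXXXXXXo....................
......................ooXXXXXXXXXXXXXXXXXXXo...ooo............
....................ooXXXXXXXXXXXXXXXXXXXXXXXXXXXXXXm.........
.................oooXXXXXXXXXXXXXXXXXXXXXXXXXXXXXXXXXXm.......
..............ooooXXXXXXXXXXXXXXXXXXXXXXXXXXXXXXXXXXXXXX......
............oooXXXXXXXXXXXXXXXXXXXXXXXXXXXX
[... 2701 characters left out ...]
mXXXXXXXXXXXXXXXXXXXXXXXXXXXXXXXXXXXXXXXXXoo.......
mmmmmmmmXXXXXXXXXXXXXXXXXXXXXXXXXXXXXXXXXXXXXXXXXoo.......
......mXXXXXXXXXXXXXXXXXXXXXXXXXXXXXXXXXXXXXXXXXooo.......
.......XXXXXXXXXXXXXXXXXXXXXXXXXXXXXXXXXXXXXXXXXoo........
......mXXXXXXXXXXXXXXXXXXXXXXXXXXXXXXXXXXXXXXXXXoo........
......XXXXXXXXXXXXXXXXXXXXXXXXXXXXXXXXXXXXXXXXXXoo........
......ooXXXXXXXXXXXXXXXXXXXXXXXXXXXXXXXXXXXXXXXXoo........
.........oooooooooooXXXXXXXXXXXXXXXXXXXXXXXXXXXXo.........
..............................oooooooooXXXXXXXXoo.........
..........................................................
..........................................................
..........................................................
```

```bash
python3 -m handwheel '[[0,0,0,0,3,40,-1],[0,0,0,0,0,50,-1],[0,0,0,0,0,30,-1],[0,0,0,0,0,18,-1],[0,0,0,0,0,0,-1]]'
python3 -m handwheel '[[0,0,0,0,0,4,-1],[0,0,0,0,0,0,-1]]'
python3 -m handwheel '[[0,0,0,0,0,2,-1],[0,0,0,0,0,0,-1]]'
python3 -c "
from h import *
pl([.351,.556,.0543],np.pi/2,.03)"
```

```text
clock: 31.08
tool_pos: [0.3514, 0.5581, 0.2235]
tcp_rot: [-2.204, -2.21, -0.029]
force: [-0.4, -0.6, -1.2]
width: 0.18
clock: 31.32
tool_pos: [0.352, 0.5588, 0.2217]
tcp_rot: [-2.203, -2.21, -0.035]
force: [0.2, 0.2, -2.5]
width: 0.176
clock: 31.58
tool_pos: [0.3519, 0.5588, 0.2193]
tcp_rot: [-2.203, -2.21, -0.035]
force: [-0.3, 1.8, -0.4]
width: 0.182
turn [ 0.001 -0.001  0.003] shift(new axes) [-7.8 -0.9  1.8] shift(old axes) [-7.8 -0.9  1.8] grasp now [0.3521 0.5638 0.0564] yaw 1.574 t 31.575 w 0.182 F [-0.3  1.8 -0.4]
```

```bash
python3 -m handwheel '[[0,0,0,0,0,1.2,-1],[0,0,0,0,0,0,-1]]'
python3 -m handwheel '[[0,0,0,-30,0,-0.9,-1],[0,0,0,-58,0,-1.8,-1],[0,0,0,-60,0,-1.8,-1],[0,0,0,-58,0,-1.8,-1],[0,-0.07,0,-38.6,0,-3,-1],[0,-0.1,0,-23.7,0,-3,-1],[0,-0.1,0,-11.7,0,-3,-1],[0,-0.05,0,-7.8,0,-2,-1],[0,0,0,-6,0,0,-1],[0,0,0,0,0,0,-1]]'
python3 - <<'E'
from h import *
pl([.351,.22,.1],np.pi/2,-.29)
a=manip.read_camera("scene");b=manip.read_camera("top")
for p in(a,b):
    print([(np.round(l["pixel"],1),round(l["score"],2)) for l in manip.landmark_of(p,"ball1_center")],[(np.round(l["bbox"]),round(l["score"],2)) for l in manip.masks_of(p,"ball1_center")])
    print("pan",np.round(proj(p,held([[-.036,0,.016],[0,0,.016],[.029,0,.016]],0))))
F=[]
for i in range(10): manip.read_camera("scene"); F.append(manip.sense()["force"][2])
print(np.mean(F))
E
```

```text
clock: 31.82
tool_pos: [0.352, 0.5591, 0.2183]
tcp_rot: [-2.203, -2.21, -0.035]
force: [0.1, 3.4, 5.3]
width: 0.181
clock: 33.08
tool_pos: [0.3523, 0.2659, 0.2335]
tcp_rot: [2.063, 2.069, -0.301]
force: [0.2, -0.7, -2.7]
width: 0.176
turn [ 0.    -0.     0.002] shift(new axes) [ -5.8  -1.3 -22. ] shift(old axes) [ -5.8  -1.3 -22. ] grasp now [0.3523 0.2193 0.0773] yaw 1.573 t 33.075 w 0.176 F [ 0.2 -0.7 -2.7]
[(array([241.9, 116.6]), 0.49)] [(array([242., 118.,   6.,   7.]), 0.65)]
pan [[382. 179.]
 [391. 192.]
 [399. 204.]]
[(array([403.6, 240.4]), 0.46)] [(array([412., 233.,   5.,  10.]), 0.73), (array([405., 240.,   9.,  12.]), 0.45)]
pan [[250. 279.]
 [237. 278.]
 [227. 277.]]
-2.442564296715679
```

```bash
python3 -m handwheel '[[0,0,0,-7,0,-25,-1],[0,0,0,-12,0,-40,-1],[0,0,0,-12,0,-40,-1],[0,0,0,0,0,0,-1],[0,0,0,0,0,0,-1]]'
python3 - <<'E'
from h import *
pl([.46,-.18,.2],np.pi/2,-.29)
a=manip.read_camera("scene");b=manip.read_camera("top")
for p,k in((a,"S"),(b,"T")):
    c=p["img"].astype(int);m=((c.min(2)>150)&(c[:,:,0]-c[:,:,2]>(11 if k=="S" else -99))).astype(np.uint8)
    n,l,s,ce=cv2.connectedComponentsWithStats(m)
    print(k,[(int(s[i][4]),np.round(ce[i]).tolist()) for i in range(1,n) if 30<s[i][4]<160])
    print("pan",np.round(proj(p,held([[-.036,0,.016],[0,0,.016],[.029,0,.016]],0))).tolist())
F=[]
for i in range(8): manip.read_camera("scene"); F.append(manip.sense()["force"][2])
print(np.mean(F),manip.sense()["clock"])
E
```

```text
clock: 34.5
tool_pos: [0.3521, 0.2663, 0.3424]
tcp_rot: [2.062, 2.068, -0.303]
force: [-0.3, 0.4, -2.6]
width: 0.179
turn [0.    0.001 0.003] shift(new axes) [-387.   107.9  101.1] shift(old axes) [-387.2  106.8  101.4] grasp now [0.3521 0.2196 0.1862] yaw 1.574 t 34.5 w 0.179 F [-0.3  0.4 -2.6]
S [(124, [371.0, 2.0]), (47, [140.0, 70.0]), (53, [100.0, 87.0]), (140, [235.0, 119.0]), (89, [486.0, 130.0]), (97, [415.0, 170.0])]
pan [[393.0, 143.0], [403.0, 157.0], [412.0, 169.0]]
T [(109, [514.0, 138.0]), (132, [519.0, 181.0]), (75, [175.0, 246.0]), (79, [247.0, 386.0]), (59, [304.0, 390.0])]
pan [[247.0, 276.0], [233.0, 275.0], [222.0, 275.0]]
-2.841344383051662 35.0
```

```bash
python3 -m handwheel '[[0,0,0,-18,8,5.5,-1],[0,0,0,-33,14.3,9.8,-1],[0,0,0,-40,17.5,12,-1],[0,0,0,-40,17.5,12,-1],[0,0,0,-40,17.5,12,-1],[0,0,0,-40,17.5,12,-1],[0,0,0,-40,17.5,12,-1],[0,0,0,-40,17.5,12,-1],[0,0,0,-33,14.3,9.8,-1],[0,0,0,-26,11,7.6,-1]]'
python3 -m handwheel '[[0,0,0,-15,6.5,4.4,-1],[0,0,0,0,0,0,-1],[0,0,0,0,0,0,-1]]'
python3 - <<'E'
from h import *
pl([.511,-.161,.155],np.pi/2,-.29)
a=manip.read_camera("scene")
print([(np.round(l["bbox"]),round(l["score"],2)) for l in manip.masks_of(a,"ball1_center")], np.round(proj(a,held([.029,0,.016],0))))
print("bowl",[np.round(onz(a,l["pixel"],.06),3) for l in manip.landmark_of(a,"bowl_rim")])
E
```

```text
clock: 36.25
tool_pos: [0.5065, -0.0999, 0.3429]
tcp_rot: [2.064, 2.067, -0.303]
force: [0.5, 0.6, -1.6]
width: 0.173
clock: 36.62
tool_pos: [0.5121, -0.1131, 0.3428]
tcp_rot: [2.063, 2.069, -0.303]
force: [-0.1, 0.6, -3.5]
width: 0.183
turn [-0.    -0.     0.003] shift(new axes) [ 7.8 -1.1 30.7] shift(old axes) [ 7.8 -1.  30.7] grasp now [ 0.512  -0.1597  0.1866] yaw 1.574 t 36.625 w 0.183 F [-0.1  0.6 -3.5]
[] [[246.  91.]]
bowl [array([ 0.504, -0.332,  0.06 ])]
```

```bash
python3 -m handwheel '[[0,0,0,4,-1,15,-1],[0,0,0,4,0,16,-1],[0,0.12,0,-19.5,0,-1,-1],[0,0.12,0,-19.5,0,-1,-1],[0,0.08,0,-13,0,-0.5,-1],[0,0.06,0,-9.8,0,-0.5,-1],[0,0.06,0,-9.8,0,-0.5,-1],[0,0.06,0,-9.8,0,-1,-1],[0,0,0,0,0,0,-1],[0,0,0,0,0,0,-1]]'
python3 -m handwheel '[[0,0.1,0,-16,0,-6,-1],[0,0.1,0,-16,0,-6,-1],[0,0.1,0,-16,0,-6,-1],[0,0,0,0,0,0,-1],[0,0,0,0,0,0,-1]]'
python3 -m handwheel '[[0,0,0,15,0,-26,-1],[0,0,0,15,0,-26,-1],[0,0,0,15,0,-26,-1],[0,-0.13,0,21,0,-1,-1],[0,-0.13,0,21,0,-1,-1],[0,-0.13,0,21,0,-1,-1],[0,-0.12,0,19.5,0,-1,-1],[0,0,0,0,0,0,-1]]'
python3 - <<'E'
from h import *
pl([.5,-.07,.2],1.328,0)
F=[]
a=manip.read_camera("scene");b=manip.read_camera("top")
for p,z in((a,0),(b,0)):
    print([(np.round(l["bbox"]),round(l["score"],2),int(l["mask"].sum())) for l in manip.masks_of(p,"ball1_center")])
    c=p["img"].astype(int);u=proj(p,[.51,-.32,.03])[0].astype(int);x0,y0=u-30
    m=((c[y0:y0+60,x0:x0+60].min(2)>130))
    print(int(m.sum()));
    for r in m[::2]: print("".join(".#"[int(v)] for v in r))
for i in range(6): manip.read_camera("scene"); F.append(manip.sense()["force"][2])
print(np.mean(F))
for p in(a,b):
    print("rest",[(np.round(onz(p,l["pixel"],0),3),round(l["score"],2)) for l in manip.landmark_of(p,"rest")])
E
```

```text
clock: 38.02
tool_pos: [0.5117, -0.1948, 0.3217]
tcp_rot: [-2.108, -2.113, -0.219]
force: [-1.0, -0.1, -1.6]
width: 0.174
clock: 38.65
tool_pos: [0.512, -0.2452, 0.3249]
tcp_rot: [-1.933, -1.939, -0.5]
force: [0.2, 0.2, -2.0]
width: 0.175
clock: 39.65
tool_pos: [0.5114, -0.1653, 0.4452]
tcp_rot: [2.212, 2.229, 0.0]
force: [-0.4, 0.8, -2.2]
width: 0.178
turn [0.001 0.001 0.251] shift(new axes) [ 89.7 -34.   82.2] shift(old axes) [ 95.5 -10.7  82.1] grasp now [ 0.5116 -0.1655  0.2822] yaw 1.579 t 39.65 w 0.178 F [-0.4  0.8 -2.2]
[]
537
.##....##.#.#.###.#..#####.####.#...........................
..##....####..#####.........................................
.....#.......#........................................#.....
........................................................#...
......#.....................................................
##..........................................................
............................................................
............................................................
............................................................
...........
[... 2556 characters left out ...]
.
..............................####..........................
............................................................
............................................................
............................................................
............................................................
............................................................
............................................................
............................................................
............................................................
-1.92477269573759Traceback (most recent call last):
  File "<stdin>", line 14, in <module>
ValueError: only the last four pictures can be asked about
```

```bash
python3 -m handwheel '[[0,0,0.125,0,0,0,-1],[0.001,0.001,0.126,0,0,0,-1],[0,0,0,40,-8,35,-1],[0,0,0,40,-8,35,-1],[0,0,0,0,0,40,-1],[0,0,0,0,0,0,-1]]'
python3 - <<'E'
from h import *
pl([.516,-.080,.092],1.328,0)
a=manip.read_camera("scene");b=manip.read_camera("top")
q=lambda p,n:[(np.round(l["pixel"],1).tolist(),round(l["score"],2)) for l in manip.landmark_of(p,n)]
for p in(a,b):
    for n in("scoop_lip","scoop"): print(n,q(p,n),np.round(proj(p,held(PT[n],0))[0],1))
    m=manip.masks_of(p,"rest"); print("rest",[(np.round(x["bbox"]).tolist(),round(x["score"],2)) for x in m]); 
    H=proj(p,T([.4947,-.1662,-.2427],box(-25,25,-45,45,0,40)));print("model bbox",np.round((H.min(0)+H.max(0))/2),np.round(H.max(0)-H.min(0)))
E
```

```text
clock: 40.9
tool_pos: [0.5146, -0.0864, 0.332]
tcp_rot: [-2.474, -1.926, 0.007]
force: [-0.9, 0.1, -1.6]
width: 0.179
turn [-0.007 -0.001 -0.005] shift(new axes) [ 6.5 -0.2 77. ] shift(old axes) [ 6.5  0.3 77. ] grasp now [ 0.5135 -0.086   0.169 ] yaw 1.323 t 40.9 w 0.179 F [-0.9  0.1 -1.6]
scoop_lip [([260.5, 105.9], 0.75), ([271.0, 160.4], 0.69), ([233.8, 114.3], 0.55)] [259.8 105. ]
scoop [([270.6, 118.6], 0.82)] [265.1 117.9]
rest [([272.0, 154.0, 24.0, 30.0], 0.66)]
model bbox [269. 153.] [29. 40.]
scoop_lip [([374.3, 234.6], 0.85), ([215.1, 145.2], 0.67)] [375.9 235.4]
scoop [([354.8, 234.6], 0.59), ([384.0, 151.2], 0.15)] [357.1 229.4]
rest [([341.0, 226.0, 75.0, 44.0], 0.55), ([336.0, 232.0, 10.0, 17.0], 0.53)]
model bbox [348. 234.] [38. 29.]
```

```bash
python3 -m handwheel '[[-0.007,-0.001,-0.005,6,0,30,-1],[0,0,0,0,0,28,-1],[0,0,0,0,0,14,-1],[0,0,0,0,0,0,-1]]'
python3 -m handwheel '[[0,0,0,0,0,3,-1],[0,0,0,0,0,0,-1]]'
python3 -m handwheel '[[0,0,0,0,0,2,-1],[0,0,0,0,0,0,-1]]'
python3 -c "
from h import *
pl([.516,-.080,.09],1.328,0)"
```

```text
clock: 41.8
tool_pos: [0.5174, -0.0813, 0.262]
tcp_rot: [2.471, 1.933, 0.003]
force: [-1.4, -0.0, -2.0]
width: 0.182
clock: 42.05
tool_pos: [0.518, -0.0814, 0.2601]
tcp_rot: [2.47, 1.932, 0.006]
force: [-0.3, 1.0, -2.4]
width: 0.183
clock: 42.3
tool_pos: [0.5177, -0.0812, 0.2575]
tcp_rot: [2.47, 1.932, 0.005]
force: [0.3, 0.2, -1.4]
width: 0.176
turn [ 0.006  0.001 -0.   ] shift(new axes) [ 0.8 -1.9  4.5] shift(old axes) [ 0.8 -1.9  4.5] grasp now [ 0.5186 -0.0816  0.0945] yaw 1.328 t 42.3 w 0.176 F [ 0.3  0.2 -1.4]
```

```bash
python3 -m handwheel '[[0,0,0,0,-1.5,2,-1],[0,0,0,0,0,0,-1]]'
python3 -m handwheel '[[0,0,0,0,0,1,-1],[0,0,0,0,0,0,-1]]'
python3 -m handwheel '[[0,0,0,0,0,1,-1],[0,0,0,0,0,0,-1]]'
python3 - <<'E'
from h import *
pl([.516,-.080,.09],1.328,0)
a=manip.read_camera("scene")
for q in ((.45,0),):pass
c=a["img"]
R=[.4947,-.1662,-.2427]
cv2.imwrite("pics/13.png",cv2.resize(c[120:200,230:330,::-1],None,fx=6,fy=6))
phifit((a,))
E
```

```text
clock: 42.55
tool_pos: [0.5159, -0.0808, 0.2552]
tcp_rot: [2.471, 1.933, 0.004]
force: [0.6, 0.7, -2.3]
width: 0.178
clock: 42.8
tool_pos: [0.5162, -0.0808, 0.2545]
tcp_rot: [2.47, 1.932, 0.005]
force: [-0.9, 0.9, 0.8]
width: 0.179
clock: 43.05
tool_pos: [0.5164, -0.0807, 0.2538]
tcp_rot: [2.47, 1.932, 0.006]
force: [0.6, 2.9, 5.0]
width: 0.181
turn [ 0.007  0.001 -0.   ] shift(new axes) [ 0.6 -0.6  0.8] shift(old axes) [ 0.6 -0.6  0.8] grasp now [ 0.5174 -0.0811  0.0908] yaw 1.328 t 43.05 w 0.181 F [0.6 2.9 5. ]
phi [-0.01274898] [('scoop', array([-1.3,  0.4])), ('scoop_lip', array([2. , 0.2])), ('scoop_pan', array([-1.2, -0.8]))]
```

```bash
python3 -m handwheel '[[0,0,0,0,0,-0.7,-1],[0,0,0,0,0,0,0.2],[0,0,0,0,0,0,0.6],[0,0,0,0,0,0,0.6],[0,0,0,0,0,-8,0.6],[0,0,0,0,0,-30,0.6],[0,0,0,0,0,-50,0.6],[0,0,0,0,0,-60,1],[0,0,0,40,0,-40,1],[0,0,0,60,0,0,1]]'
python3 -m handwheel '[[0,0,0,62,0,0,1],[0,0,0,62,0,0,1],[0,0,0,0,0,0,1]]'
python3 - <<'E'
from h import *
a=manip.read_camera("scene");b=manip.read_camera("top")
w=(.4935,-.171,1.328)
f=lambda q:0
for p in(a,b):
    print([(n,[(np.round(l["pixel"],1).tolist(),round(l["score"],2)) for l in manip.landmark_of(p,n)][:1],np.round(proj(p,T(w,PT[n],.04))[0],1).tolist()) for n in("scoop_lip","scoop","scoop_grip","scoop_pan")])
ms=[m["mask"] for m in [manip.masks_of(p,"scoop")[0] for p in(a,b)]]
from scipy.optimize import minimize
def cost(v):
    e=0
    for p,m in zip((a,b),ms):
        h=np.zeros((420,560),np.uint8)
        for P in SC:
            X=Ro.from_euler("zyx",[v[2],-v[4],v[5]]).apply(P)+[v[0],v[1],v[3]]
            cv2.fillConvexPoly(h,cv2.convexHull(np.int32(np.round(proj(p,X)*16))),1,shift=4)
        e+=np.sum(h!=m)
    return e
v0=np.array([*w,.04,0,0]);r=minimize(cost,v0,method="Nelder-Mead",options=dict(initial_simplex=np.array([v0]+[v0+d for d in np.diag([.008,.008,.08,.01,.1,.1])])))
print("scoop x y yaw z pitch roll",np.round(r.x,3),r.fun,cost(v0),[int(m.sum()) for m in ms])
for p,k in((a,"S"),(b,"T")):
    c=p["img"].astype(int);m=((c.min(2)>140)&(c[:,:,0]-c[:,:,2]>(9 if k=="S" else -99)));u=proj(p,[.51,-.32,.03])[0].astype(int);x0,y0=u-28
    for r_ in m[y0+6:y0+50:1 if k=="T" else 1,x0:x0+56]: print("".join(".#"[int(x)] for x in r_))
for n in("socket_low","socket_tall","wrench","bowl"):
    la=manip.landmark_of(a,n);lb=manip.landmark_of(b,n); print(n,[np.round(l[0]["pixel"]) if l else None for l in(la,lb)])
print(manip.sense()["clock"],manip.sense()["width"])
E
```

```text
clock: 44.5
tool_pos: [0.5405, 0.0165, 0.4469]
tcp_rot: [2.468, 1.925, 0.014]
force: [0.6, 0.0, -1.1]
width: 0.998
clock: 44.88
tool_pos: [0.5693, 0.1407, 0.4423]
tcp_rot: [2.466, 1.939, 0.007]
force: [-0.4, -1.4, -0.2]
width: 0.995
[('scoop_lip', [([262.4, 131.9], 0.65)], [262.8, 132.2]), ('scoop', [([269.5, 143.9], 0.62)], [268.1, 145.3]), ('scoop_grip', [([278.6, 158.4], 0.82)], [279.1, 158.1]), ('scoop_pan', [([266.5, 143.0], 0.73)], [268.0, 141.2])]
[('scoop_lip', [([368.0, 237.8], 0.61)], [367.8, 239.5]), ('scoop', [([347.9, 235.4], 0.62)], [350.1, 233.9]), ('scoop_grip', [([315.8, 215.5], 0.96)], [317.6, 220.1]), ('scoop_pan', [], [350.7, 233.1])]Traceback (most recent call last):
  File "<stdin>", line 7, in <module>
IndexError: list index out of range
```

```bash
python3 - <<'E'
from h import *
a=manip.read_camera("scene");b=manip.read_camera("top")
for p,k in((a,"S"),(b,"T")):
    c=p["img"].astype(int);m=((c.min(2)>140)&(c[:,:,0]-c[:,:,2]>(9 if k=="S" else -99)));x0,y0=proj(p,[.51,-.32,.03])[0].astype(int)-22
    for r_ in m[y0:y0+44,x0:x0+48]: print("".join(".#"[int(x)] for x in r_))
for n in("socket_low","socket_tall","wrench","bowl","scoop_grip","scoop_lip"):
    la=manip.landmark_of(a,n);lb=manip.landmark_of(b,n); print(n,[np.round(l[0]["pixel"]) if l else None for l in(la,lb)])
print(manip.sense()["clock"])
E
```

```text
................................................
................................................
................................................
................................................
................................................
................................................
................................................
................................................
................................................
................................................
................................................
................................................
....................###.........................
..................#....##.......................
................##......##......................
..............#.........##......................
.............#..........########................
............##.........####.....#...............
............##...###.#####......##..............
............###..#########......##..............
............##############......###.............
............###############....####.............
.............###...###
[... 2817 characters left out ...]
..
................................................
................................................
................................................
................................................
................................................
................................................
................................................
................................................
socket_low [array([233., 108.]), array([228., 225.])]
socket_tall [array([262., 340.]), None]
wrench [array([169., 168.]), array([384., 152.])]
bowl [array([235., 124.]), array([403., 235.])]
scoop_grip [array([268., 142.]), array([316., 219.])]
scoop_lip [array([265., 132.]), array([366., 239.])]
46.175
```

```bash
python3 -c "
from bench import manip
print(manip.sign_off())"
```

```text
the job is handed in; nothing more can be done
None
```

The job is handed in with the balls in the bowl and the scoop on the rest block, but "spill none" was broken once along the way. One ball went over the tray's end wall onto the bench while I was tilting the loaded scoop.

**What I did**
- I pulled the scoop out by its pan, set it down clear on the bench and took it again by the handle.
- Scooping the tray picked up three balls, and I tipped those into the bowl. Picture 12 shows all three there.
- I scooped the spilled ball off the bench with the pan, so the fingers never touched it, and tipped it into the bowl too.
- I then laid the scoop on the rest block and moved the arm clear. The clock read about 46 s at the last check.

**Last checks**
- **Balls:** the top camera shows a cluster in the bowl that fits four balls. They overlap, so the fourth is partly inferred from the load dropping back to the empty-scoop level (about 1.9 N) as I tipped. No stray balls showed in the places I looked after the second scoop, but I did not scan the whole bench again at the end.
- **Scoop:** the scoop's landmarks are within about 2 px of its planned level pose on the rest, except the top view of the handle, which was about 5 px off. The full pose fit failed because the network missed the scoop's mask.
- **Bystanders:** the wrench, the bowl and `socket_tall` (scene view only) are within about 3 px of where they started. `socket_low` matched in the top view, but the scene view gave a false hit on the bowl, and `socket_tall` was missed in the top view.
- **No final look by eye:** I had used all 12 picture views, so the final state was checked only by numbers.

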